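# Strip a cooler housing and crack-check its seam

## Task

Pull every core plate straight up out of the slotted cooler housing and stand it in a free slot of the grey crate, lowered in rather than dropped, and turn the crack tester's knob clockwise until its pointer is at the white index mark. When both are done, take the probe pen from its stand and guide its tip slowly (about 3 cm/s) and lightly along the whole dark seam on the housing's top face, from the end by the round brass mark, around both corners, to the other end; then hang the pen upright in its stand again. Leave the wrench, spray can, turbocharger and carton alone.

Things in the scene. Friction and masses are not known exactly. Their poses are not given: they have to be found in the camera images.
- housing: Fixed aluminium cooler housing, an open-topped box 192 (x) x 150 (y) x 72 mm high with a 24 mm wide top face round its mouth; origin at the centre of its underside, z up. Ribs inside form four slots, 10 mm wide and 40 mm apart at x = -60, -20, 20, 60 mm, in which plates stand on a floor 8 mm above the origin, the plates' faces square to housing x. A short dark stub pipe sticks out of its -x side.
- crate: Loose grey plastic crate (1.2 kg), 178 (x) x 128 (y) x 58 mm high, with four slots 15 mm wide, 46 mm apart at x = -69, -23, 23, 69 mm in its frame; a slot holds one plate standing upright with its faces square to crate x and has 108 mm of room along y; slot floor 8 mm above the origin, which is at the centre of the underside. A plate counts as in when upright (within 0.3 rad) on the slot floor.
- stand: Loose dark steel pen stand (1.8 kg), a block 90 x 90 x 75 mm with a square 32 mm hole straight down its middle; origin at the centre of its underside.
- pen: Black probe pen, 80 g, hanging upright in the stand, its collar resting on the stand's top. Origin at its tip, z up along its axis. From the tip up: steel shank 14 mm thick tapering to the 5 mm tip, 62 mm long; collar 44 mm across and 6 mm thick (62 to 68 mm); round handle 22 mm thick from 68 to 143 mm to grip; soft 16 mm end to 153 mm. In the stand the tip is 13 mm above the stand's underside.
- pen_tip (a point): the tip of the probe pen (its lowest point)
- knob (a joint): angle of the crack tester's knob in rad, growing clockwise seen from above, from 0 (pointer to the tester's +x) to 2.6; the pointer is at the index mark at 1.6. Light friction (0.04 N m), stays where it is left.
- knob_grip (a point): On the knob's axis at the height to grip (92 mm above the table). The knob has an upright black bar grip 50 mm long, 14 mm thick, 30 mm high (top at 105 mm) on a 52 mm disc; it turns with the knob; its x axis runs along the bar towards the end with the white pointer line.
- index_mark (a point): the white index mark on top of the crack tester (a fixed grey box 125 x 110 x 66 mm), 40 mm from the knob's axis
- seam0 (a point): point 0 of 0 to 6 along the seam, a dark line 6 mm wide on the housing's top face: start of the seam (beside the round brass mark). At the height of the face (72 mm); the seam runs straight from each point to the next.
- seam1 (a point): point 1 of 0 to 6 along the seam, a dark line 6 mm wide on the housing's top face: middle of the first side. At the height of the face (72 mm); the seam runs straight from each point to the next.
- seam2 (a point): point 2 of 0 to 6 along the seam, a dark line 6 mm wide on the housing's top face: first corner. At the height of the face (72 mm); the seam runs straight from each point to the next.
- seam3 (a point): point 3 of 0 to 6 along the seam, a dark line 6 mm wide on the housing's top face: middle of the second side. At the height of the face (72 mm); the seam runs straight from each point to the next.
- seam4 (a point): point 4 of 0 to 6 along the seam, a dark line 6 mm wide on the housing's top face: second corner. At the height of the face (72 mm); the seam runs straight from each point to the next.
- seam5 (a point): point 5 of 0 to 6 along the seam, a dark line 6 mm wide on the housing's top face: middle of the third side. At the height of the face (72 mm); the seam runs straight from each point to the next.
- seam6 (a point): point 6 of 0 to 6 along the seam, a dark line 6 mm wide on the housing's top face: end of the seam. At the height of the face (72 mm); the seam runs straight from each point to the next.
- plate1: Steel core plate, 8 mm thick (x), 84 mm wide (y), 110 mm high (z), about 0.2 kg; origin at the centre of its lower edge, z up. Starts upright in a housing slot, its top 46 mm above the housing. Two to four of the four plates are present.
- plate2: Steel core plate, 8 mm thick (x), 84 mm wide (y), 110 mm high (z), about 0.2 kg; origin at the centre of its lower edge, z up. Starts upright in a housing slot, its top 46 mm above the housing. Two to four of the four plates are present.
- plate3: Steel core plate, 8 mm thick (x), 84 mm wide (y), 110 mm high (z), about 0.2 kg; origin at the centre of its lower edge, z up. Starts upright in a housing slot, its top 46 mm above the housing. Two to four of the four plates are present.
- plate4: Steel core plate, 8 mm thick (x), 84 mm wide (y), 110 mm high (z), about 0.2 kg; origin at the centre of its lower edge, z up. Starts upright in a housing slot, its top 46 mm above the housing. Two to four of the four plates are present.
- wrench: bystander: spanner lying on the bench
- spray_can: bystander: can 60 mm across, 170 mm high
- turbo: bystander: round aluminium turbocharger housing, 104 mm across, 62 mm high
- carton: bystander: carton 100 x 140 x 60 mm
Not all that is in view belongs to the job. Leave any blue look-alike of the stand alone. Leave any red look-alike of the part that bears knob alone.

How it is judged:
On the way, in this order (a step that is already met when the one before it is completed fails the run):
1. every core plate stands in a slot of the crate and the knob's pointer is at the index mark (in either order) (x of plate1 in the frame of crate between -0.085 and 0.085 m and y of plate1 in the frame of crate between -0.025 and 0.025 m and z of plate1 in the frame of crate between 0 and 0.02 m and angle between each of plate1, plate2, plate3, plate4's own z axis and vertical below 0.3 rad and x of plate2 in the frame of crate between -0.085 and 0.085 m and y of plate2 in the frame of crate between -0.025 and 0.025 m and z of plate2 in the frame of crate between 0 and 0.02 m and x of plate3 in the frame of crate between -0.085 and 0.085 m and y of plate3 in the frame of crate between -0.025 and 0.025 m and z of plate3 in the frame of crate between 0 and 0.02 m and x of plate4 in the frame of crate between -0.085 and 0.085 m and y of plate4 in the frame of crate between -0.025 and 0.025 m and z of plate4 in the frame of crate between 0 and 0.02 m and value of joint knob between 1.48 and 1.72 rad and velocity of joint knob between -0.1 and 0.1 rad/s), for 0.2 s.
2. the pen's tip is on the start of the seam (beside the round brass mark): within 6 mm sideways and no more than 5 mm above it (horizontal distance between pen_tip and seam0 below 0.006 m and z of pen_tip in the frame of housing between 0.068 and 0.077 m), for 0.05 s.
3. the pen's tip is on the middle of the first side: within 6 mm sideways and no more than 5 mm above it (horizontal distance between pen_tip and seam1 below 0.006 m and z of pen_tip in the frame of housing between 0.068 and 0.077 m), for 0.05 s.
4. the pen's tip is on the first corner: within 6 mm sideways and no more than 5 mm above it (horizontal distance between pen_tip and seam2 below 0.006 m and z of pen_tip in the frame of housing between 0.068 and 0.077 m), for 0.05 s.
5. the pen's tip is on the middle of the second side: within 6 mm sideways and no more than 5 mm above it (horizontal distance between pen_tip and seam3 below 0.006 m and z of pen_tip in the frame of housing between 0.068 and 0.077 m), for 0.05 s.
6. the pen's tip is on the second corner: within 6 mm sideways and no more than 5 mm above it (horizontal distance between pen_tip and seam4 below 0.006 m and z of pen_tip in the frame of housing between 0.068 and 0.077 m), for 0.05 s.
7. the pen's tip is on the middle of the third side: within 6 mm sideways and no more than 5 mm above it (horizontal distance between pen_tip and seam5 below 0.006 m and z of pen_tip in the frame of housing between 0.068 and 0.077 m), for 0.05 s.
8. the pen's tip is on the end of the seam: within 6 mm sideways and no more than 5 mm above it (horizontal distance between pen_tip and seam6 below 0.006 m and z of pen_tip in the frame of housing between 0.068 and 0.077 m), for 0.05 s.
At the end, for the whole second after the job is handed in: Every plate present stands at rest upright (within 0.3 rad) on the floor of a crate slot; the knob is within 0.12 rad of the index mark; the pen hangs in the stand by its collar, at rest, upright within 0.12 rad, its axis within 14 mm of the stand's (x of plate1 in the frame of crate between -0.085 and 0.085 m and y of plate1 in the frame of crate between -0.025 and 0.025 m and z of plate1 in the frame of crate between 0 and 0.02 m and angle between each of plate1, plate2, plate3, plate4's own z axis and vertical below 0.3 rad and x of plate2 in the frame of crate between -0.085 and 0.085 m and y of plate2 in the frame of crate between -0.025 and 0.025 m and z of plate2 in the frame of crate between 0 and 0.02 m and x of plate3 in the frame of crate between -0.085 and 0.085 m and y of plate3 in the frame of crate between -0.025 and 0.025 m and z of plate3 in the frame of crate between 0 and 0.02 m and x of plate4 in the frame of crate between -0.085 and 0.085 m and y of plate4 in the frame of crate between -0.025 and 0.025 m and z of plate4 in the frame of crate between 0 and 0.02 m and linear speed of each of plate1, plate2, plate3, plate4, pen below 0.03 m/s and value of joint knob between 1.48 and 1.72 rad and horizontal distance between pen and stand below 0.014 m and z of pen in the frame of stand between 0.008 and 0.019 m and angle between pen's own z axis and vertical below 0.12 rad); the robot touches nothing.
It fails at once if the pen moves faster than 80 mm/s while its tip is within 5 mm of the housing's top face (x of pen_tip in the frame of housing between -0.096 and 0.096 m and y of pen_tip in the frame of housing between -0.075 and 0.075 m and z of pen_tip in the frame of housing between 0.06 and 0.077 m and linear speed of pen above 0.08 m/s).
It fails at once if the pen is pressed on the housing with more than 20 N (contact force between pen and housing above 20 N).
It fails at once if a plate is dropped into the crate (faster than 0.9 m/s inside it) ((x of plate1 in the frame of crate between -0.09 and 0.09 m and y of plate1 in the frame of crate between -0.03 and 0.03 m and z of plate1 in the frame of crate below 0.05 m and linear speed of plate1 above 0.9 m/s) or (x of plate2 in the frame of crate between -0.09 and 0.09 m and y of plate2 in the frame of crate between -0.03 and 0.03 m and z of plate2 in the frame of crate below 0.05 m and linear speed of plate2 above 0.9 m/s) or (x of plate3 in the frame of crate between -0.09 and 0.09 m and y of plate3 in the frame of crate between -0.03 and 0.03 m and z of plate3 in the frame of crate below 0.05 m and linear speed of plate3 above 0.9 m/s) or (x of plate4 in the frame of crate between -0.09 and 0.09 m and y of plate4 in the frame of crate between -0.03 and 0.03 m and z of plate4 in the frame of crate below 0.05 m and linear speed of plate4 above 0.9 m/s)).
It fails at once if a bystander (wrench, spray can, turbocharger, carton) is moved more than 30 mm (distance of any of wrench, spray_can, turbo, carton from where it was at the start of the episode above 0.03 m).
Of plate1, plate2, plate3, plate4 only 2 to 4 are there at a start; the rules pass over those that are not, and their reading is None.
At some moment in a run one of crate, stand may be knocked a few centimetres aside while the robot is not near it.
It also fails if it takes over 210 s, if anything falls off the work surface, if the arm or the gripper's body presses on something with over 40 N, if the wrist force passes 120 N, or if a joint passes its speed limit or range.

## Robot

A 6-joint arm with a two-finger parallel gripper is mounted at the origin on the work surface. World frame = base frame: x ahead of the robot, y to its left, z up, the work surface at z = 0. Lengths are in m, angles in rad, forces in N, time in s.
With the tool pointing down it reaches from about 0.425 to 0.95 m from the base axis. Payload 3.5 kg.
Tool frame: the origin (TCP) lies midway between the tips of the shut fingers; the grasp point (between the pads) lies 19 mm behind it; x points along the fingers, y is the direction in which the jaws open and shut, and the axes are right-handed (so a half turn about x gives the same grasp; the last joint's range is limited). The gripper opens to 85 mm and grips with 20 to 120 N. Pads are 22 mm wide; open, the fingers measure 114 mm over their backs; the gripper's body (76 mm by 85 mm) begins 54 mm behind the grasp point. The pads swing forward as they close: fully open they stand 13 mm farther back than shut.
Start: joints at [1.097, 0.286, 1.577, -0, 1.279, -0.15], TCP at [0.215, 0.64, 0.231] pointing down, gripper open.
Joint ranges: [-2.77, 2.77], [-0.9, 2.22], [0.21, 2.48], [-1.53, 4.67], [0.24, 2.81], [-2.84, 2.84]. Speed limits (rad/s): [2.79, 2.79, 3.14, 3.14, 3.14, 3.14].

## Interface

Orientations are given as a unit quaternion [x, y, z, w].
In Python, from plant import ctrl, vision gives the robot as it stands. The module is installed in compiled form; this text tells all that it offers.
- The arm moves only by the tool play_rows, never from a script. Its arguments are lists of equal length, an entry for each row: "claw": the closure in counts, from 0 (fully open) to 255 (shut); "travel": the shift along the tool's x, y, z in m, a list of three; "dr": the turn, a rotation vector about the tool's x, y, z in rad, a list of three. In form: {"claw": [claw, ...], "travel": [[tx, ty, tz], ...], "dr": [[wx, wy, wz], ...]}. A call has 1 to 20 rows; each row is the pose to reach, as a shift and turn from the pose measured when the call began, along the tool's axes at that moment; what a row does not reach only later rows make up. A row lasts 1/10 s, in which the tool goes at most 50 mm and 8.59 degrees, less where a joint would pass 70% of its speed; a pose out of reach is approached as far as the arm can. A call with a gripper value outside its range is refused whole. The fingers move at their own pace and stop on an object; "force" is the grip in N (left out, the last holds). Time passes only in rows, so rows that repeat a pose let the fingers close. It gives the time, the measured TCP pose, the force and the opening at its end, in the units of the state.
- ctrl.get_state(): the state, without advancing time (a new reading comes with each control period).
- vision.read_camera(name): name is "scene" or "top"; returns a dict with "img" (384x512x3 uint8, red, green, blue), "range_z" (384x512 float32, m along the optical axis (not along the pixel's ray), 0 where there is no reading), "K" (3x3 intrinsics, pixels), "world_to_cam" (4x4, takes a point from world to camera coordinates). Camera axes: x right, y up, looking along -z (the intrinsics and any distortion apply to the point x, -y, -z); pixel columns grow to the right and rows downward; lengths in m; the calibration is good to about 2 mm. A picture is of the moment at which its call begins.
- ctrl.sign_off(): hands the job in, once; it reports no verdict.
The state is a dict: "time": time; "qpos": joint angles; "dq": joint speeds; "joint_efforts": joint torques, N m; "eef_pos": TCP position; "tcp_rot": TCP orientation; "contact_force": force on the tool from outside, world axes, zero at the start; "wrist_torque": the same for the moment, N m; "opening": opening from 0.0 (shut) to 1.0 (fully open).
Only numpy, scipy, OpenCV 4.12 (cv2) and the standard library are available. Lean on these libraries where they do the work, as an engineer would, in place of code of your own. Each camera call takes 0.05 s, during which the arm holds its last target.

## Working session

There is one attempt and no reset: what is moved stays moved. The work goes in short steps, Python scripts to look and compute and a tool call to move; the robot and the scene stay as the last step left them, time stands still between calls to the robot, and variables do not carry over. Pictures are saved under pics/ and viewed, and the job is handed in when it is done.

Besides the shell and the picture viewer there is one more tool, called after "Request:" as name(argument=value, ...) on one line, values as JSON. play_rows: Moves the arm, as the interface text tells. Its arguments: {"type":"object","properties":{"claw":{"type":"array","items":{"type":"number"}},"travel":{"type":"array","items":{"type":"array","items":{"type":"number"}}},"dr":{"type":"array","items":{"type":"array","items":{"type":"number"}}},"force":{"type":"number"}},"required":["claw","travel","dr"]}

```bash
mkdir -p pics; ls
cat > h.py <<'E'
import numpy as np, cv2
from plant import ctrl, vision
def shot(name,fn=None):
    d=vision.read_camera(name)
    if fn: cv2.imwrite('pics/'+fn,d['img'][:,:,::-1])
    return d
def pts(d):
    z=d['range_z'].astype(float);K=d['K'];h,w=z.shape
    u,v=np.meshgrid(np.arange(w),np.arange(h))
    x=(u-K[0,2])/K[0,0]*z; y=(v-K[1,2])/K[1,1]*z
    P=np.stack([x,-y,-z,np.ones_like(z)],-1)
    W=P@np.linalg.inv(d['world_to_cam']).T
    W=W[...,:3]; W[z==0]=np.nan
    return W
def ray(d,u,v,z0):
    K=d['K'];T=np.linalg.inv(d['world_to_cam'])
    r=T[:3,:3]@np.array([(u-K[0,2])/K[0,0],-(v-K[1,2])/K[1,1],-1]);o=T[:3,3]
    return o+r*(z0-o[2])/r[2]
E
python3 - <<'E'
from h import *
for n in ('scene','top'):
    d=shot(n,n+'0.png'); print(n,d['K'],d['world_to_cam'],{k:np.shape(v) for k,v in d.items()})
    np.savez(''+n+'0.npz',**d)
print(ctrl.get_state())
for n in ('scene','top'):
    i=cv2.imread(f'pics/{n}0.png'); cv2.imwrite(f'pics/{n}0b.png',cv2.resize(i,(800,600),interpolation=cv2.INTER_CUBIC))
E
```

```text
pics
scene [[355.00645581   0.         252.63230747]
 [  0.         355.00645581 192.4338602 ]
 [  0.           0.           1.        ]] [[-7.28042133e-01  6.85532181e-01 -5.30832039e-04  4.65893503e-01]
 [-5.62553885e-01 -5.96995051e-01  5.71952827e-01  2.53613123e-01]
 [ 3.91775165e-01  4.16704378e-01  8.20286342e-01 -1.36952369e+00]
 [ 0.00000000e+00  0.00000000e+00  0.00000000e+00  1.00000000e+00]] {'img': (384, 512, 3), 'range_z': (384, 512), 'K': (3, 3), 'world_to_cam': (4, 4)}
top [[498.64321561   0.         262.50313981]
 [  0.         498.64321561 182.99579469]
 [  0.           0.           1.        ]] [[-1.16924473e-03 -9.99984684e-01  5.40977125e-03 -4.71830753e-02]
 [ 9.75756816e-01  4.30715084e-05  2.18857564e-01 -5.71521886e-01]
 [-2.18854445e-01  5.53451923e-03  9.75741821e-01 -1.53309366e+00]
 [ 0.00000000e+00  0.00000000e+00  0.00000000e+00  1.00000000e+00]] {'img': (384, 512, 3), 'range_z': (384, 512), 'K': (3, 3), 'world_to_cam': (4, 4)}
{'time': 0.1, 'qpos': array([ 1.09700535e+00,  2.87116469e-01,  1.57804011e+00, -1.61682767e-05,
        1.27864756e+00, -1.49981807e-01]), 'dq': array([ 0.00153626, -0.0012724 , -0.00083277, -0.00241614,  0.00014377,
        0.00052211]), 'joint_efforts': array([ 1.04435010e-03, -4.07300270e+01, -2.93697953e+01, -1.26070181e-04,
        3.43636639e-03,  2.19458073e-06]), 'eef_pos': array([0.21445415, 0.63938372, 0.23005411]), 'tcp_rot': array([ 0.11323678,  0.69809383, -0.11472846,  0.6976244 ]), 'contact_force': array([ 0.15547946,  0.60749239, -0.28447958]), 'wrist_torque': array([ 0.01789695, -0.0060365 ,  0.03038149]), 'opening': 0.9994512005944907}
```

View pics/scene0b.png

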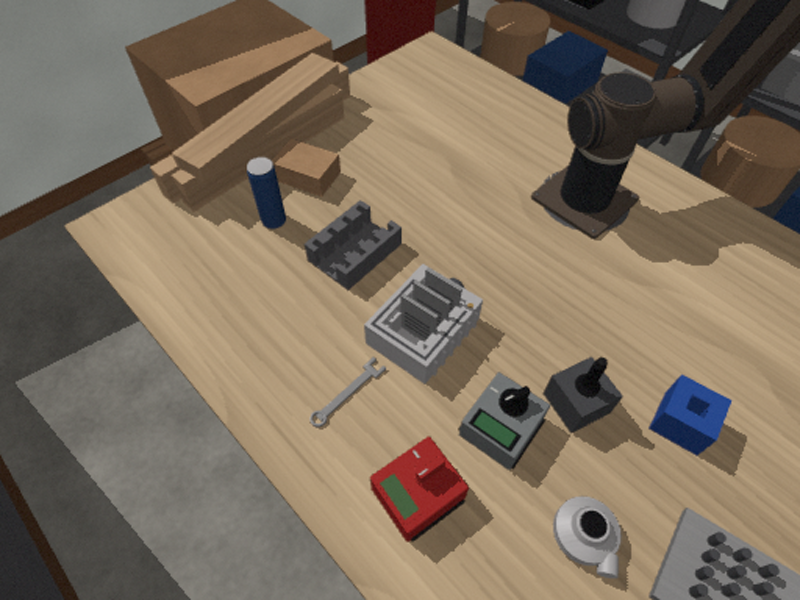

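View pics/top0b.png

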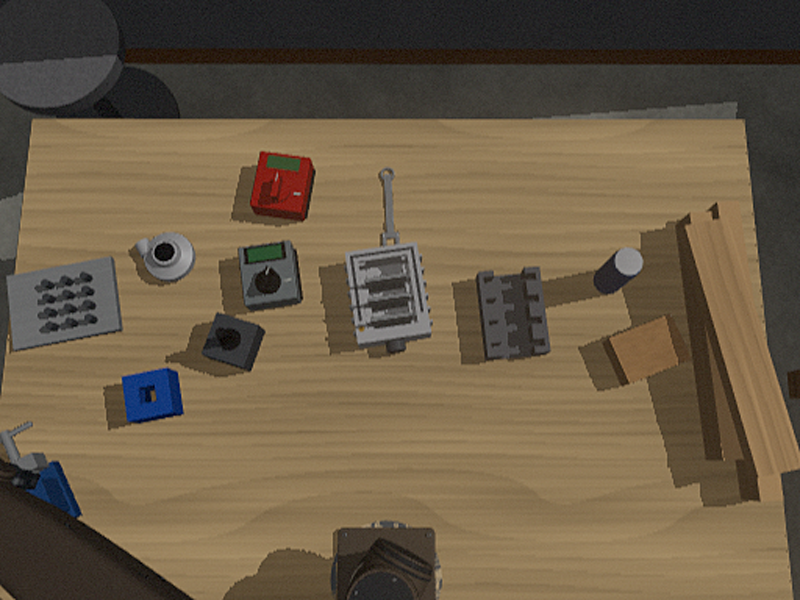

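```bash
cat >> h.py <<'E'
def ortho(d,x0,x1,y0,y1,z0,s):
    # image up = +x, left = +y ; s px per m
    W=int((y1-y0)*s);H=int((x1-x0)*s)
    K=d['K'];M=d['world_to_cam']
    C=np.array([(x1,y1),(x1,y0),(x0,y0),(x0,y1)]);src=[]
    for a,b in C:
        p=M@[a,b,z0,1]; src.append((K[0,0]*p[0]/-p[2]+K[0,2],K[1,1]*-p[1]/-p[2]+K[1,2]))
    Hm=cv2.getPerspectiveTransform(np.float32(src),np.float32([(0,0),(W,0),(W,H),(0,H)]))
    return cv2.warpPerspective(d['img'][:,:,::-1],Hm,(W,H),flags=cv2.INTER_CUBIC)
E
python3 - <<'E'
from h import *
d=shot('top')
W=pts(d)
cv2.imwrite('pics/oh.png',ortho(d,.42,.72,-.15,.15,.072,2000))
# coarse: height map
for (v,u) in [(195,250),(190,330),(175,172),(218,150),(255,97),(120,178),(168,105)]:
    print(u,v,np.round(W[v,u],3))
E
```

```text
250 195 [ 0.537 -0.007  0.04 ]
330 190 [ 0.56  -0.271  0.009]
172 175 [0.588 0.236 0.104]
150 218 [0.456 0.303 0.081]
97 255 [ 0.348  0.486 -0.003]
178 120 [0.771 0.224 0.099]
105 168 [0.622 0.46  0.06 ]
```

View pics/oh.png

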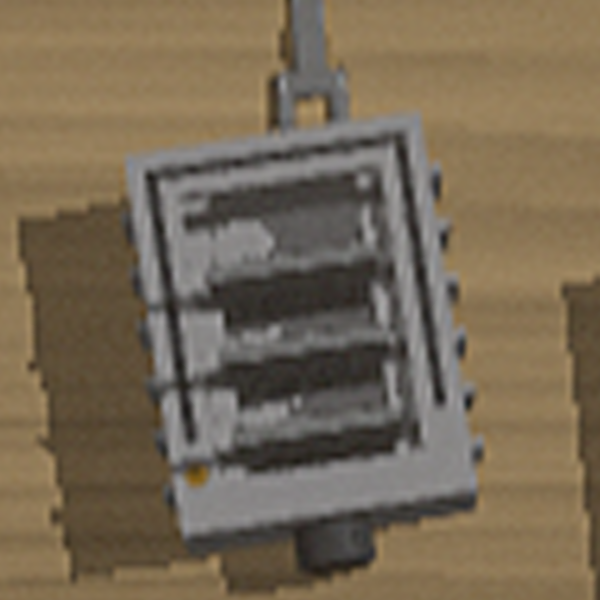

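Run:
```python
from h import *
d=shot('top'); W=pts(d)
print('cam',np.linalg.inv(d['world_to_cam'])[:3,3])
x,y,z=W[...,0],W[...,1],W[...,2]
print('table z', np.nanmedian(z[300:330,200:300]), np.nanstd(z[300:320,260:300]))
# save height image ortho ish
H=np.clip(np.nan_to_num(z)*2000,0,255).astype(np.uint8)
c=cv2.applyColorMap(H,cv2.COLORMAP_JET)
c=cv2.resize(c[80:280,60:440],(760,400),interpolation=cv2.INTER_NEAREST); cv2.imwrite('pics/hm.png',c)
def box(m,nm):
    P=np.stack([x[m],y[m]],-1).astype(np.float32)*1000
    r=cv2.minAreaRect(P); print(nm,len(P),r, z[m].mean())
R=lambda a,b,c,e:(x>a)&(x<b)&(y>c)&(y<e)
m=R(.42,.72,-.13,.13)&(z>.066)&(z<.078); box(m,'housing')
m=R(.42,.72,-.13,.13)&(z>.105)
n,l,st,ce=cv2.connectedComponentsWithStats(m.astype(np.uint8))
for i in range(1,n):
    if st[i,4]>10: box(l==i,'plate')
m=R(.42,.70,-.36,-.18)&(z>.05)&(z<.066); box(m,'crate')
m=R(.42,.54,.2,.4)&(z>.069)&(z<.08); box(m,'stand')
m=R(.42,.54,.2,.4)&(z>.12)&(z<.17); box(m,'pen')
m=R(.5,.70,.14,.34)&(z>.06)&(z<.071); box(m,'tester')
m=R(.5,.70,.14,.34)&(z>.098)&(z<.115); box(m,'knob')
```

```text
cam [ 0.22208685 -0.0386728   1.62124073]
table z 0.000478849246547286 0.0035526096554722706
housing 1416 ((560.482177734375, -0.24735260009765625), (194.4424591064453, 149.936767578125), 8.752659797668457) 0.07191801716871227
plate 91 ((579.800048828125, 3.6910400390625), (10.602837562561035, 82.03914642333984), 7.874258041381836) 0.11638624168361159
plate 92 ((539.4778442382812, -2.6498985290527344), (11.103078842163086, 82.07721710205078), 9.840444564819336) 0.11550955041850312
plate 91 ((500.52398681640625, -8.783363342285156), (10.200749397277832, 81.76425170898438), 9.589705467224121) 0.11660107762386354
crate 904 ((523.5108642578125, -258.47442626953125), (180.90464782714844, 129.61302185058594), 5.235307693481445) 0.05776387212744126
stand 573 ((480.5020751953125, 308.8523864746094), (91.6253662109375, 127.15904235839844), 73.30670166015625) 0.07484677481392824
pen 62 ((461.5032653808594, 313.5682373046875), (19.985618591308594, 20.114604949951172), 62.00056076049805) 0.1525318908815359
tester 939 ((586.8385009765625, 266.95782470703125), (152.09535217285156, 154.76953125), 8.868415832519531) 0.06597746328930777
knob 77 ((579.9357299804688, 243.68763732910156), (16.032949447631836, 50.35334396362305), 74.96298217773438) 0.10453625313341733
```

View pics/hm.png

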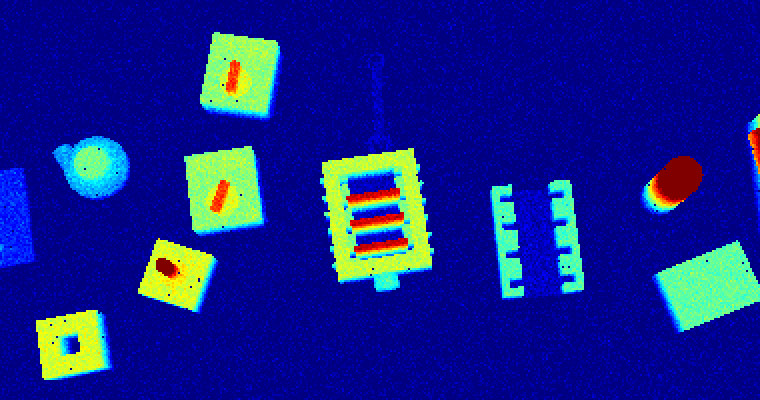

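```bash
cat >> h.py <<'E'
from scipy.spatial.transform import Rotation as Ro
def plan(pos,yaw,s=None):
    s=s or ctrl.get_state()
    R0=Ro.from_quat(s['tcp_rot']).as_matrix(); p0=s['eef_pos']
    t=R0.T@(np.array(pos)-p0)
    best=None
    for k in (0,np.pi):
        a=yaw+k; X=np.array([0,0,-1.]);Y=np.array([np.cos(a),np.sin(a),0]);R=np.stack([X,Y,np.cross(X,Y)],1)
        dr=Ro.from_matrix(R0.T@R).as_rotvec()
        if best is None or np.linalg.norm(dr)<np.linalg.norm(best): best=dr
    print('travel',np.round(t,4).tolist(),'dr',np.round(best,4).tolist(),'| rows>=',round(max(np.linalg.norm(t)/.05,np.degrees(np.linalg.norm(best))/8.59),1))
    return t,best
def st():
    s=ctrl.get_state();R=Ro.from_quat(s['tcp_rot']).as_matrix()
    print('t',round(s['time'],2),'pos',np.round(s['eef_pos'],4),'yaw',round(np.degrees(np.arctan2(R[1,1],R[0,1])),2),'tilt',np.round(R[:,0],3),'F',np.round(s['contact_force'],1),'op',round(s['opening'],3),'q',np.round(s['qpos'],2));return s,R
E
python3 - <<'E'
from h import *
s,R=st(); print(R)
d=shot('top')
cv2.imwrite('pics/ok.png',ortho(d,.49,.69,.14,.34,.066,3000))
d=shot('scene')
i=d['img'][:,:,::-1][230:320,290:370]; cv2.imwrite('pics/sk.png',cv2.resize(i,None,fx=6,fy=6,interpolation=cv2.INTER_CUBIC))
E
```

```text
t 0.2 pos [0.2146 0.6396 0.2305] yaw 71.44 tilt [-0.001 -0.001 -1.   ] F [ 0.7  0.  -1.1] op 1.002 q [ 1.1   0.29  1.58  0.    1.28 -0.15]
[[-6.93899861e-04  3.18226028e-01  9.48014617e-01]
 [-1.30460506e-03  9.48013750e-01 -3.18226692e-01]
 [-9.99998908e-01 -1.45760212e-03 -2.42667323e-04]]
```

View pics/ok.png

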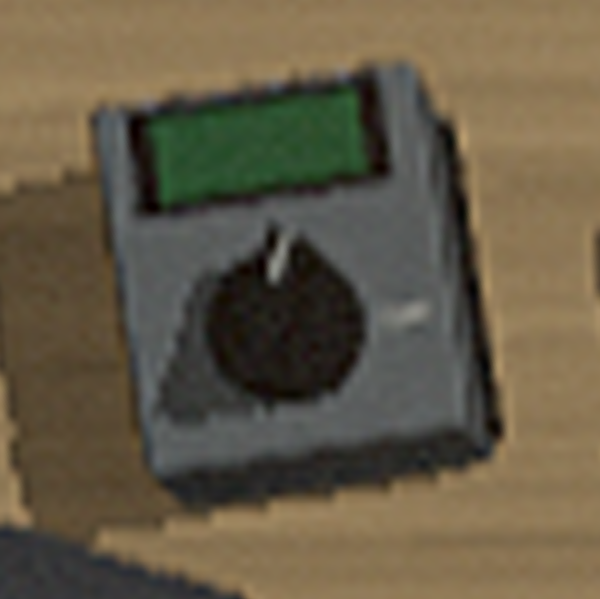

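View pics/sk.png

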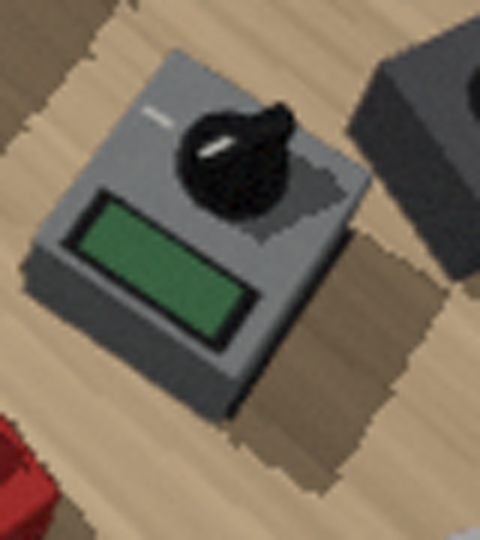

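Run:
```python
from h import *
plan([.580,.2437,.19],np.radians(75))
plan([.580,.2437,.23],np.radians(75))
```

```text
travel [0.041, -0.2592, 0.4724] dr [-0.062, -0.0001, 0.0007] | rows>= 10.8
travel [0.001, -0.2592, 0.4724] dr [-0.062, -0.0001, 0.0007] | rows>= 10.8
```

Request:
play_rows(claw=[135,135,135,135,135,135,135,135,135,135,135,135,135,135,135,135], travel=[[0,-0.022,0.039],[0,-0.043,0.079],[0,-0.065,0.118],[0,-0.086,0.157],[0,-0.108,0.197],[0,-0.13,0.236],[0,-0.151,0.276],[0,-0.173,0.315],[0,-0.194,0.354],[0,-0.216,0.394],[0.001,-0.238,0.433],[0.001,-0.2592,0.4724],[0.02,-0.2592,0.4724],[0.041,-0.2592,0.4724],[0.041,-0.2592,0.4724],[0.041,-0.2592,0.4724]], dr=[[-0.03,0,0],[-0.062,0,0],[-0.062,0,0],[-0.062,0,0],[-0.062,0,0],[-0.062,0,0],[-0.062,0,0],[-0.062,0,0],[-0.062,0,0],[-0.062,0,0],[-0.062,0,0],[-0.062,0,0],[-0.062,0,0],[-0.062,0,0],[-0.062,0,0],[-0.062,0,0]], force=40)

```text
time: 1.9
eef_pos: [0.5797, 0.2437, 0.1898]
tcp_rot: [0.092, 0.701, -0.093, 0.701]
contact_force: [1.1, 0.4, 0.3]
opening: 0.47
```

Run:
```python
from h import *
st()
plan([.580,.2437,.19],np.radians(75))
d=shot('scene')
plan([.580,.2437,.080],np.radians(75))
i=d['img'][:,:,::-1][150:350,240:440]; cv2.imwrite('pics/sk2.png',cv2.resize(i,None,fx=3,fy=3,interpolation=cv2.INTER_CUBIC))
```

```text
t 1.9 pos [0.5797 0.2437 0.1898] yaw 75.01 tilt [-0.001 -0.001 -1.   ] F [1.1 0.4 0.3] op 0.47 q [ 0.24  0.22  1.73 -0.    1.19 -1.07]
travel [-0.0002, 0.0001, 0.0003] dr [0.0001, -0.0011, 0.0013] | rows>= 0.0
travel [0.1109, -0.0003, -0.0003] dr [0.0004, 0.0008, 0.0003] | rows>= 2.2
```

View pics/sk2.png

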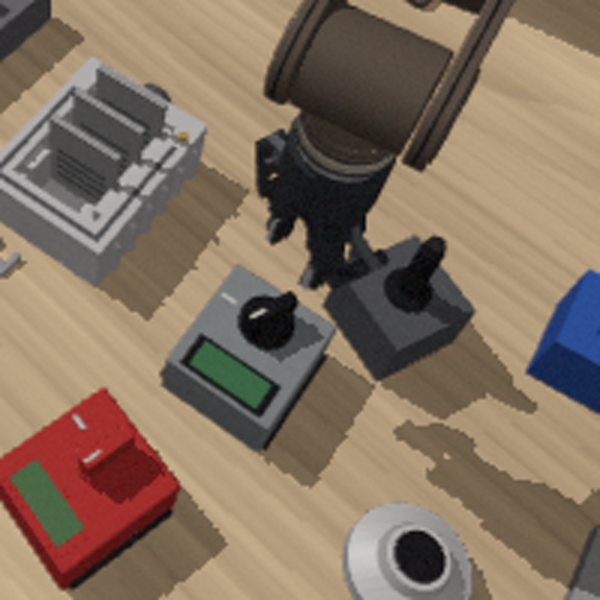

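Request:
play_rows(claw=[135,135,135,135,135,135,135,255,255,255,255,255,255,255], travel=[[0.02,0,0],[0.04,0,0],[0.06,0,0],[0.08,0,0],[0.095,0,0],[0.105,0,0],[0.11,0,0],[0.11,0,0],[0.11,0,0],[0.11,0,0],[0.11,0,0],[0.11,0,0],[0.11,0,0],[0.11,0,0]], dr=[[0,0,0],[0,0,0],[0,0,0],[0,0,0],[0,0,0],[0,0,0],[0,0,0],[0,0,0],[0,0,0],[0,0,0],[0,0,0],[0,0,0],[0,0,0],[0,0,0]], force=30)

```text
time: 3.35
eef_pos: [0.5808, 0.2435, 0.0818]
tcp_rot: [0.092, 0.7, -0.092, 0.702]
contact_force: [-1.4, -5.3, 4.9]
opening: 0.156
```

Run:
```python
from h import *
st()
d=shot('scene')
plan([.580,.2437,.080],np.radians(7.2))
i=d['img'][:,:,::-1][150:350,240:440]; cv2.imwrite('pics/sk3.png',cv2.resize(i,None,fx=3,fy=3,interpolation=cv2.INTER_CUBIC))
```

```text
t 3.35 pos [0.5808 0.2435 0.0818] yaw 75.03 tilt [ 0.002 -0.001 -1.   ] F [-1.4 -5.3  4.9] op 0.156 q [ 0.24  0.35  1.79 -0.    1.   -1.07]
travel [0.0018, -0.0001, -0.0009] dr [1.1839, 0.0021, -0.0004] | rows>= 7.9
```

View pics/sk3.png

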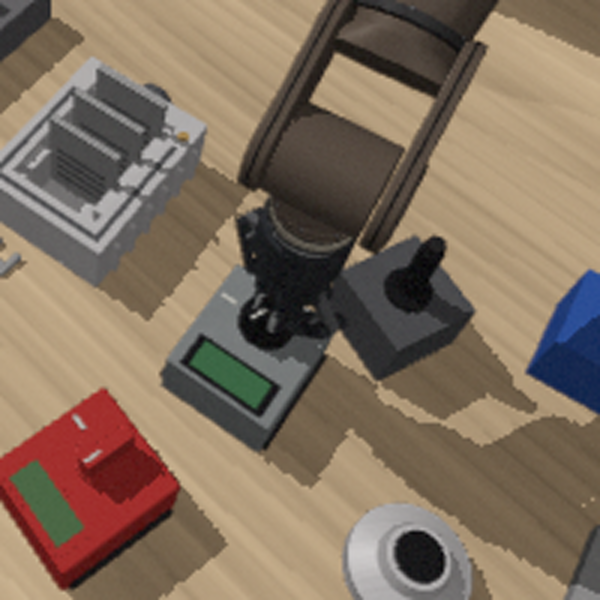

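Request:
play_rows(claw=[255,255,255,255,255,255,255,255,255,255,255,255,255,255,255,255,255,255], travel=[[0,0,0],[0,0,0],[0,0,0],[0,0,0],[0,0,0],[0,0,0],[0,0,0],[0,0,0],[0,0,0],[0,0,0],[0,0,0],[0,0,0],[0,0,0],[0,0,0],[0,0,0],[0,0,0],[0,0,0],[0,0,0]], dr=[[0.08,0,0],[0.16,0,0],[0.24,0,0],[0.32,0,0],[0.4,0,0],[0.48,0,0],[0.56,0,0],[0.64,0,0],[0.72,0,0],[0.8,0,0],[0.88,0,0],[0.96,0,0],[1.04,0,0],[1.12,0,0],[1.184,0,0],[1.184,0,0],[1.184,0,0],[1.184,0,0]])

```text
time: 5.2
eef_pos: [0.5822, 0.2445, 0.0819]
tcp_rot: [0.469, 0.529, -0.466, 0.532]
contact_force: [5.5, 2.5, -3.0]
opening: 0.155
```

Run:
```python
from h import *
st()
```

```text
t 5.2 pos [0.5822 0.2445 0.0819] yaw 7.24 tilt [ 0.006  0.001 -1.   ] F [ 5.5  2.5 -3. ] op 0.155 q [ 0.24  0.35  1.79 -0.    1.    0.11]
```

Request:
play_rows(claw=[135,135,135,135,135,135,135,160,170,170,170,170], travel=[[0,0,0],[0,0,0],[0,0,0],[0,0,0],[0,0,0],[-0.02,0,0],[-0.05,0,0],[-0.09,0,0],[-0.13,0,0],[-0.15,0,0],[-0.15,0,0],[-0.15,0,0]], dr=[[0,0,0],[0,0,0],[0,0,0],[0,0,0],[0,0,0],[0,0,0],[0,0,0],[0,0,0],[0,0,0],[0,0,0],[0,0,0],[0,0,0]])

```text
time: 6.4
eef_pos: [0.5809, 0.2443, 0.2312]
tcp_rot: [0.469, 0.529, -0.466, 0.532]
contact_force: [0.1, -0.9, -0.6]
opening: 0.335
```

Run:
```python
from h import *
st()
plan([.5795,.003,.2319],np.radians(8.75))
plan([.5795,.003,.150],np.radians(8.75))
d=shot('scene')
i=d['img'][:,:,::-1][150:350,200:440]; cv2.imwrite('pics/sk4.png',cv2.resize(i,None,fx=3,fy=3,interpolation=cv2.INTER_CUBIC))
```

```text
t 6.4 pos [0.5809 0.2443 0.2312] yaw 7.25 tilt [ 0.005  0.001 -1.   ] F [ 0.1 -0.9 -0.6] op 0.335 q [ 0.24  0.19  1.7  -0.    1.25  0.11]
travel [-0.0009, -0.0319, 0.2391] dr [-0.0262, -0.0004, -0.0054] | rows>= 4.8
travel [0.081, -0.0323, 0.2392] dr [-0.0262, -0.0004, -0.0054] | rows>= 5.1
```

View pics/sk4.png

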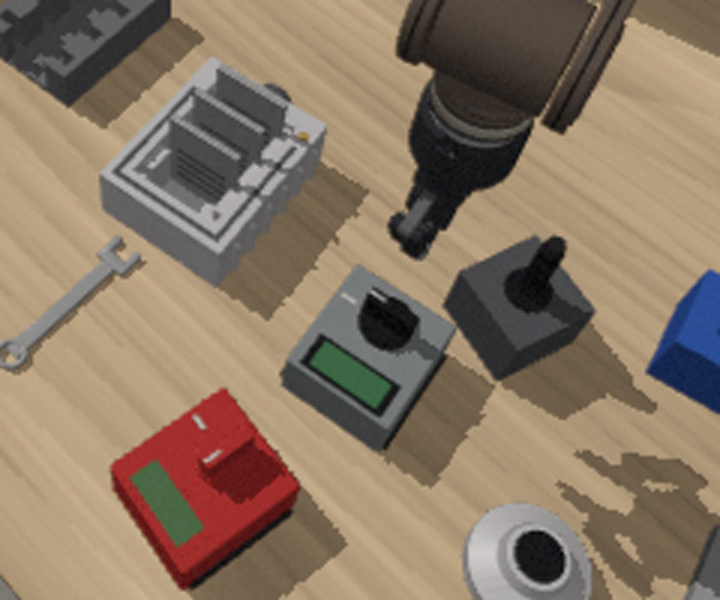

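Request:
play_rows(claw=[170,170,170,170,170,170,170,170,170,170], travel=[[0,-0.005,0.04],[0,-0.011,0.08],[0,-0.016,0.12],[0,-0.021,0.16],[0,-0.027,0.2],[0,-0.032,0.239],[0.04,-0.032,0.239],[0.08,-0.032,0.239],[0.08,-0.032,0.239],[0.08,-0.032,0.239]], dr=[[-0.0262,0,-0.005],[-0.0262,0,-0.005],[-0.0262,0,-0.005],[-0.0262,0,-0.005],[-0.0262,0,-0.005],[-0.0262,0,-0.005],[-0.0262,0,-0.005],[-0.0262,0,-0.005],[-0.0262,0,-0.005],[-0.0262,0,-0.005]])

```text
time: 7.45
eef_pos: [0.5775, 0.0033, 0.1475]
tcp_rot: [0.459, 0.539, -0.462, 0.535]
contact_force: [0.7, 0.1, 1.0]
opening: 0.333
```

Run:
```python
from h import *
st()
plan([.580,.003,.084],np.radians(8.75))
d=shot('scene')
i=d['img'][:,:,::-1][130:270,220:360]; cv2.imwrite('pics/p1.png',cv2.resize(i,None,fx=4,fy=4,interpolation=cv2.INTER_CUBIC))
d=shot('top'); W=pts(d);x,y,z=W[...,0],W[...,1],W[...,2]
m=(x>.5)&(x<.7)&(y>.14)&(y<.34)&(z>.098)&(z<.115)
print(cv2.minAreaRect(np.stack([x[m],y[m]],-1).astype(np.float32)*1000))
cv2.imwrite('pics/ok2.png',ortho(d,.49,.69,.14,.34,.066,2000))
```

```text
t 7.45 pos [0.5775 0.0033 0.1475] yaw 8.75 tilt [-0.007  0.001 -1.   ] F [0.7 0.1 1. ] op 0.333 q [-0.17  0.16  1.89 -0.    1.1  -0.32]
travel [0.0635, 0.0029, 0.0008] dr [-0.0, -0.0018, 0.0071] | rows>= 1.3
((580.3966064453125, 243.130859375), (16.37282943725586, 48.5278205871582), 5.771528244018555)
```

View pics/p1.png

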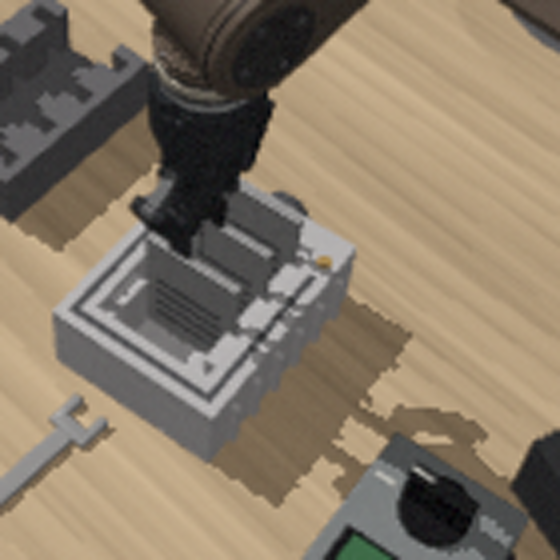

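View pics/ok2.png

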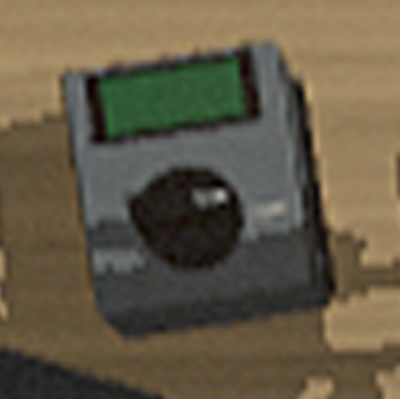

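Request:
play_rows(claw=[170,170,170,170,170,170,170], travel=[[0,0.003,0.001],[0.015,0.003,0.001],[0.03,0.003,0.001],[0.045,0.003,0.001],[0.055,0.003,0.001],[0.063,0.003,0.001],[0.063,0.003,0.001]], dr=[[0,-0.002,0.007],[0,-0.002,0.007],[0,-0.002,0.007],[0,-0.002,0.007],[0,-0.002,0.007],[0,-0.002,0.007],[0,-0.002,0.007]])

```text
time: 8.25
eef_pos: [0.5819, 0.0027, 0.0862]
tcp_rot: [0.461, 0.536, -0.46, 0.538]
contact_force: [0.1, -0.3, -0.7]
opening: 0.331
```

Run:
```python
from h import *
st()
d=shot('scene')
i=d['img'][:,:,::-1][130:270,220:360]; cv2.imwrite('pics/p2.png',cv2.resize(i,None,fx=4,fy=4,interpolation=cv2.INTER_CUBIC))
```

```text
t 8.25 pos [0.5819 0.0027 0.0862] yaw 8.77 tilt [ 0.004 -0.001 -1.   ] F [ 0.1 -0.3 -0.7] op 0.331 q [-0.17  0.24  1.91 -0.    0.98 -0.32]
```

View pics/p2.png

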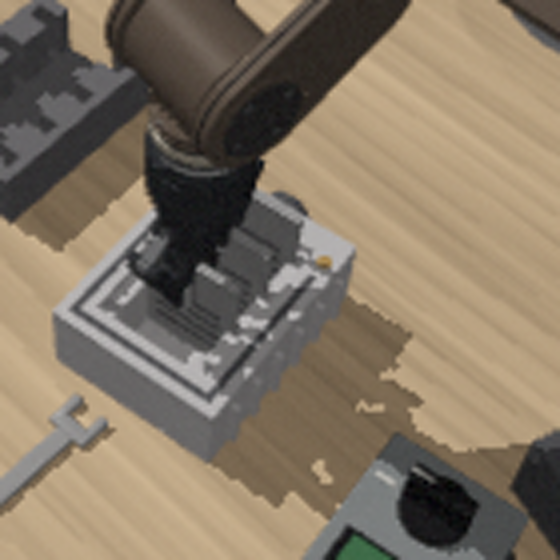

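Request:
play_rows(claw=[170,255,255,255,255,255,255,255,255], travel=[[0.002,-0.002,0],[0.002,-0.002,0],[0.002,-0.002,0],[0.002,-0.002,0],[0.002,-0.002,0],[0.002,-0.002,0],[0.002,-0.002,0],[0.002,-0.002,0],[0.002,-0.002,0]], dr=[[0,0,0],[0,0,0],[0,0,0],[0,0,0],[0,0,0],[0,0,0],[0,0,0],[0,0,0],[0,0,0]], force=60)

```text
time: 9.2
eef_pos: [0.581, 0.0023, 0.0857]
tcp_rot: [0.461, 0.535, -0.459, 0.539]
contact_force: [-0.8, -0.6, 3.3]
opening: 0.082
```

Run:
```python
from h import *
st()
plan([.580,.003,.23],np.radians(8.75))
```

```text
t 9.2 pos [0.581  0.0023 0.0857] yaw 8.77 tilt [ 0.006 -0.001 -1.   ] F [-0.8 -0.6  3.3] op 0.082 q [-0.17  0.24  1.92 -0.    0.97 -0.32]
travel [-0.1443, 0.0, -0.0006] dr [0.0004, 0.0022, -0.006] | rows>= 2.9
```

Request:
play_rows(claw=[255,255,255,255,255,255,255,255], travel=[[-0.015,0,0],[-0.035,0,0],[-0.055,0,0],[-0.075,0,0],[-0.1,0,0],[-0.125,0,0],[-0.145,0,0],[-0.145,0,0]], dr=[[0,0.002,-0.003],[0,0.002,-0.006],[0,0.002,-0.006],[0,0.002,-0.006],[0,0.002,-0.006],[0,0.002,-0.006],[0,0.002,-0.006],[0,0.002,-0.006]])

```text
time: 10.0
eef_pos: [0.5813, 0.0023, 0.2332]
tcp_rot: [0.461, 0.535, -0.459, 0.538]
contact_force: [-0.3, -0.7, -2.4]
opening: 0.085
```

```bash
cat >> h.py <<'E'
def crate(d):
    W=pts(d);x,y,z=W[...,0],W[...,1],W[...,2]
    m=(x>.38)&(x<.72)&(y>-.4)&(y<-.12)&(z>.051)&(z<.066)
    n,l,s,c=cv2.connectedComponentsWithStats(cv2.morphologyEx(m.astype(np.uint8),cv2.MORPH_CLOSE,np.ones((25,25))))
    i=1+np.argmax(s[1:,4]); m&=l==i
    r=cv2.minAreaRect(np.stack([x[m],y[m]],-1).astype(np.float32)*1000);print('crate',r);return r
E
python3 - <<'E'
from h import *
st()
d=shot('top','p3.png'); crate(d)
c=np.array([.5235,-.2585]);a=np.radians(5.2)
p=c+.069*np.array([np.cos(a),np.sin(a)]);print(p)
plan([p[0],p[1],.23],a)
plan([p[0],p[1],.15],a)
E
```

```text
t 10.0 pos [0.5813 0.0023 0.2332] yaw 8.78 tilt [ 0.005 -0.001 -1.   ] F [-0.3 -0.7 -2.4] op 0.085 q [-0.17  0.08  1.81 -0.    1.25 -0.32]
crate ((523.5570068359375, -257.9072265625), (180.4908905029297, 129.1486358642578), 5.069614410400391)
[ 0.59221602 -0.25224635]
travel [0.0011, -0.0271, 0.2535] dr [0.0624, 0.0006, -0.0015] | rows>= 5.1
travel [0.0811, -0.0272, 0.2534] dr [0.0624, 0.0006, -0.0015] | rows>= 5.3
```

View pics/p3.png

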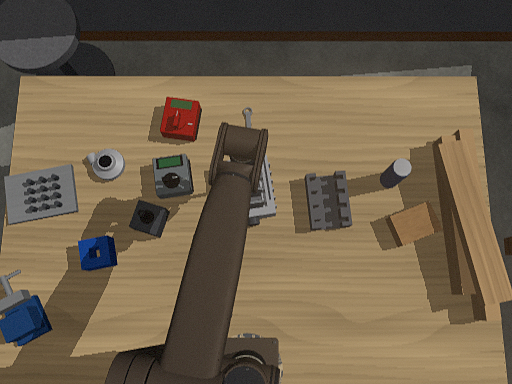

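Request:
play_rows(claw=[255,255,255,255,255,255,255,255,255,255], travel=[[0,-0.003,0.03],[0,-0.007,0.065],[0,-0.011,0.1],[0,-0.015,0.14],[0,-0.019,0.18],[0,-0.023,0.215],[0.001,-0.026,0.243],[0.001,-0.027,0.2535],[0.001,-0.027,0.2535],[0.001,-0.027,0.2535]], dr=[[0.01,0,0],[0.02,0,0],[0.03,0,0],[0.04,0,0],[0.05,0,0],[0.06,0,0],[0.0624,0,-0.0015],[0.0624,0,-0.0015],[0.0624,0,-0.0015],[0.0624,0,-0.0015]])

```text
time: 11.05
eef_pos: [0.5918, -0.2509, 0.2284]
tcp_rot: [0.477, 0.523, -0.477, 0.521]
contact_force: [-0.6, 0.0, -2.9]
opening: 0.088
```

Run:
```python
from h import *
st()
d=shot('scene')
i=d['img'][:,:,::-1][80:230,170:320]; cv2.imwrite('pics/p4.png',cv2.resize(i,None,fx=4,fy=4,interpolation=cv2.INTER_CUBIC))
c=np.array([.5235,-.2582]);a=np.radians(5.15)
p=c+.069*np.array([np.cos(a),np.sin(a)]);print(p)
plan([p[0],p[1],.087],a)
```

```text
t 11.05 pos [ 0.5918 -0.2509  0.2284] yaw 5.22 tilt [-0.002  0.002 -1.   ] F [-0.6  0.  -2.9] op 0.088 q [-0.56  0.22  1.66  0.    1.26 -0.65]
[ 0.59222145 -0.25200632]
travel [0.142, 0.0002, 0.0016] dr [0.002, -0.0012, 0.0013] | rows>= 2.8
```

View pics/p4.png

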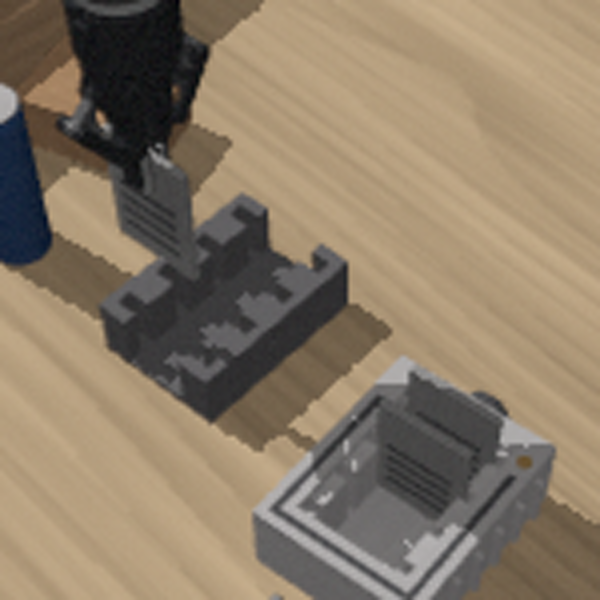

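Request:
play_rows(claw=[255,255,255,255,255,255,255,255,255,255,255], travel=[[0.02,0,0.001],[0.04,0,0.0015],[0.06,0,0.0015],[0.08,0,0.0015],[0.087,0,0.0015],[0.095,0,0.0015],[0.1,0,0.0015],[0.105,0,0.0015],[0.11,0,0.0015],[0.115,0,0.0015],[0.115,0,0.0015]], dr=[[0,0,0],[0,0,0],[0,0,0],[0,0,0],[0,0,0],[0,0,0],[0,0,0],[0,0,0],[0,0,0],[0,0,0],[0,0,0]])

```text
time: 12.2
eef_pos: [0.5916, -0.2518, 0.1132]
tcp_rot: [0.476, 0.524, -0.477, 0.521]
contact_force: [-0.4, 0.9, -3.5]
opening: 0.081
```

Run:
```python
from h import *
st()
d=shot('scene')
i=d['img'][:,:,::-1][80:230,170:320]; cv2.imwrite('pics/p5.png',cv2.resize(i,None,fx=4,fy=4,interpolation=cv2.INTER_CUBIC))
c=np.array([.5235,-.2582]);a=np.radians(5.15)
p=c+.069*np.array([np.cos(a),np.sin(a)]);print(p)
plan([p[0],p[1],.086],a)
```

```text
t 12.2 pos [ 0.5916 -0.2518  0.1132] yaw 5.26 tilt [-0.003  0.002 -1.   ] F [-0.4  0.9 -3.5] op 0.081 q [-0.56  0.33  1.74  0.    1.07 -0.65]
[ 0.59222145 -0.25200632]
travel [0.0276, 0.0005, 0.0001] dr [0.0018, -0.0017, 0.002] | rows>= 0.6
```

View pics/p5.png

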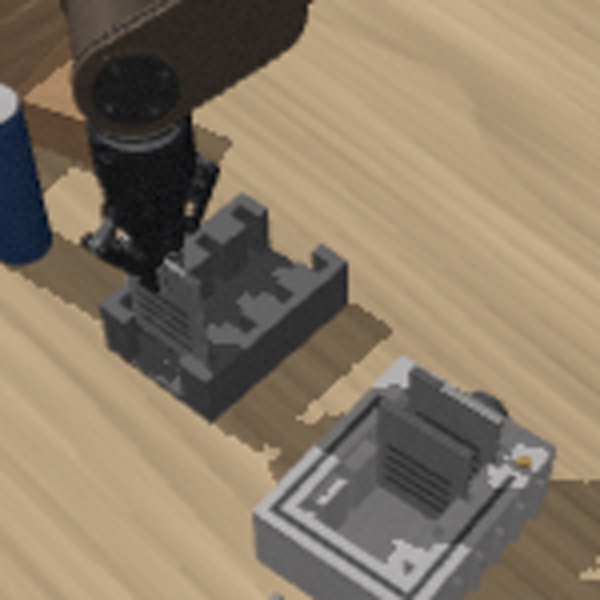

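Request:
play_rows(claw=[255,255,255,255,255,255,255,255,165,165,165,165,165], travel=[[0.005,0,0],[0.01,0,0],[0.015,0,0],[0.019,0,0],[0.023,0,0],[0.026,0,0],[0.027,0,0],[0.027,0,0],[0.027,0,0],[0.027,0,0],[0.027,0,0],[0.027,0,0],[0.027,0,0]], dr=[[0,0,0],[0,0,0],[0,0,0],[0,0,0],[0,0,0],[0,0,0],[0,0,0],[0,0,0],[0,0,0],[0,0,0],[0,0,0],[0,0,0],[0,0,0]])

```text
time: 13.55
eef_pos: [0.5919, -0.252, 0.0869]
tcp_rot: [0.476, 0.523, -0.477, 0.522]
contact_force: [0.4, 0.7, -0.3]
opening: 0.351
```

Run:
```python
from h import *
st()
d=shot('scene')
i=d['img'][:,:,::-1][80:230,170:320]; cv2.imwrite('pics/p6.png',cv2.resize(i,None,fx=4,fy=4,interpolation=cv2.INTER_CUBIC))
```

```text
t 13.55 pos [ 0.5919 -0.252   0.0869] yaw 5.26 tilt [-0.002  0.001 -1.   ] F [ 0.4  0.7 -0.3] op 0.351 q [-0.56  0.37  1.76  0.    1.02 -0.65]
```

View pics/p6.png

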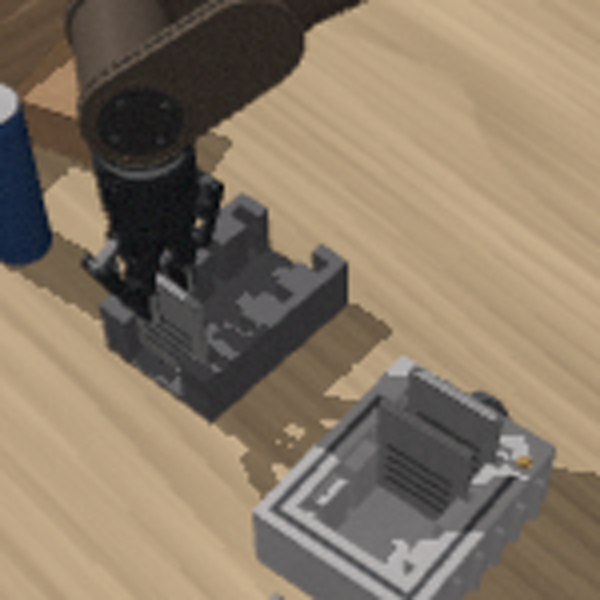

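Run:
```python
from h import *
plan([.5408,-.0032,.217],np.radians(8.75))
plan([.5408,-.0032,.15],np.radians(8.75))
```

```text
travel [-0.1298, -0.0282, -0.2526] dr [-0.061, -0.0016, 0.0016] | rows>= 5.7
travel [-0.0628, -0.0281, -0.2525] dr [-0.061, -0.0016, 0.0016] | rows>= 5.2
```

Request:
play_rows(claw=[165,165,165,165,165,170,170,170,170,170,170,170,170,170,170], travel=[[-0.03,0,0],[-0.07,0,0],[-0.11,0,0],[-0.13,0,0],[-0.13,-0.004,-0.035],[-0.13,-0.008,-0.075],[-0.13,-0.013,-0.115],[-0.13,-0.018,-0.16],[-0.13,-0.023,-0.205],[-0.13,-0.027,-0.24],[-0.13,-0.028,-0.2525],[-0.1,-0.028,-0.2525],[-0.063,-0.028,-0.2525],[-0.063,-0.028,-0.2525],[-0.063,-0.028,-0.2525]], dr=[[0,0,0],[0,0,0],[0,0,0],[0,0,0],[-0.01,0,0],[-0.02,0,0],[-0.03,0,0],[-0.04,0,0],[-0.05,0,0],[-0.06,0,0],[-0.061,-0.0016,0.0016],[-0.061,-0.0016,0.0016],[-0.061,-0.0016,0.0016],[-0.061,-0.0016,0.0016],[-0.061,-0.0016,0.0016]])

```text
time: 15.1
eef_pos: [0.5408, -0.0036, 0.1501]
tcp_rot: [0.46, 0.537, -0.461, 0.536]
contact_force: [0.4, -0.1, 0.6]
opening: 0.333
```

Run:
```python
from h import *
st()
plan([.5408,-.0032,.085],np.radians(8.75))
d=shot('scene')
i=d['img'][:,:,::-1][80:270,170:360]; cv2.imwrite('pics/p7.png',cv2.resize(i,None,fx=3,fy=3,interpolation=cv2.INTER_CUBIC))
d=shot('top');W=pts(d); crate(d)
x,y,z=W[...,0],W[...,1],W[...,2]
m=(x>.42)&(x<.66)&(y<-.15)&(y>-.36)&(z>.105)
print('placed',m.sum(),cv2.minAreaRect(np.stack([x[m],y[m]],-1).astype(np.float32)*1000),z[m].max())
```

```text
t 15.1 pos [ 0.5408 -0.0036  0.1501] yaw 8.72 tilt [-0.002  0.    -1.   ] F [ 0.4 -0.1  0.6] op 0.333 q [-0.19  0.08  1.98 -0.    1.09 -0.35]
travel [0.0651, 0.0002, -0.0004] dr [-0.0006, -0.0003, 0.0015] | rows>= 1.3
crate ((523.4739379882812, -258.0677490234375), (180.00344848632812, 129.22607421875), 5.087528705596924)
placed 89 ((589.8908081054688, -250.12136840820312), (10.305183410644531, 83.62156677246094), 6.666449069976807) 0.12482507948404575
```

View pics/p7.png

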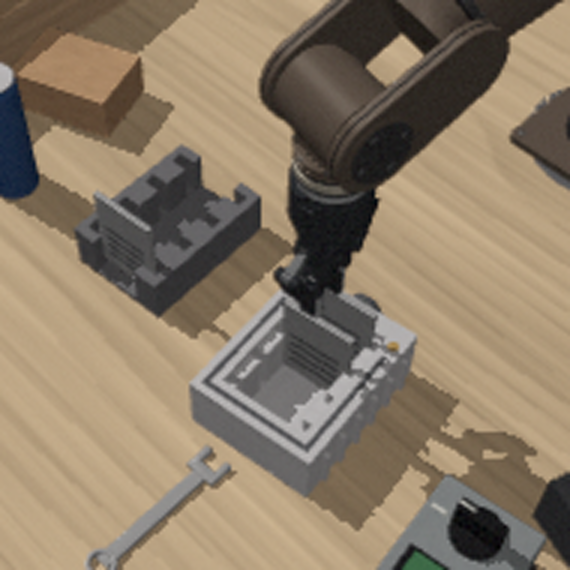

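Request:
play_rows(claw=[170,170,170,170,170,170,255,255,255,255,255,255,255,255,255,255,255,255,255], travel=[[0.015,0,0],[0.03,0,0],[0.045,0,0],[0.057,0,0],[0.065,0,0],[0.065,0,0],[0.065,0,0],[0.065,0,0],[0.065,0,0],[0.065,0,0],[0.065,0,0],[0.065,0,0],[0.05,0,0],[0.03,0,0],[0.01,0,0],[-0.02,0,0],[-0.05,0,0],[-0.08,0,0],[-0.08,0,0]], dr=[[0,0,0],[0,0,0],[0,0,0],[0,0,0],[0,0,0],[0,0,0],[0,0,0],[0,0,0],[0,0,0],[0,0,0],[0,0,0],[0,0,0],[0,0,0],[0,0,0],[0,0,0],[0,0,0],[0,0,0],[0,0,0],[0,0,0]])

```text
time: 17.1
eef_pos: [0.545, -0.0042, 0.2389]
tcp_rot: [0.463, 0.532, -0.458, 0.541]
contact_force: [1.1, -0.9, -0.4]
opening: 0.082
```

Run:
```python
from h import *
st()
d=shot('top');c=crate(d)
c=np.array(c[0])/1000;a=np.radians(5.15)
p=c+.023*np.array([np.cos(a),np.sin(a)]);print(p)
plan([p[0],p[1],.23],a)
plan([p[0],p[1],.15],a)
d=shot('scene')
i=d['img'][:,:,::-1][80:270,170:360]; cv2.imwrite('pics/p8.png',cv2.resize(i,None,fx=3,fy=3,interpolation=cv2.INTER_CUBIC))
```

```text
t 17.1 pos [ 0.545  -0.0042  0.2389] yaw 8.72 tilt [ 0.015 -0.003 -1.   ] F [ 1.1 -0.9 -0.4] op 0.082 q [-0.19 -0.02  1.9   0.    1.24 -0.35]
crate ((523.56982421875, -258.06890869140625), (180.05931091308594, 129.81118774414062), 5.755324363708496)
[ 0.54647698 -0.25600435]
travel [0.0062, -0.0354, 0.2495] dr [0.0622, 0.0031, -0.0096] | rows>= 5.0
travel [0.0862, -0.0362, 0.2492] dr [0.0622, 0.0031, -0.0096] | rows>= 5.3
```

View pics/p8.png

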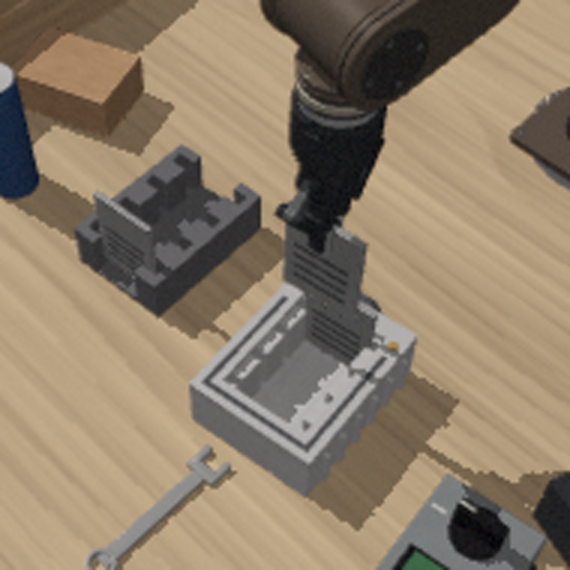

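Request:
play_rows(claw=[255,255,255,255,255,255,255,255,255,255,255,255,255], travel=[[0,-0.003,0.03],[0,-0.007,0.065],[0,-0.013,0.1],[0,-0.019,0.14],[0,-0.025,0.18],[0,-0.03,0.215],[0.004,-0.034,0.242],[0.006,-0.036,0.2493],[0.025,-0.036,0.2493],[0.05,-0.036,0.2493],[0.07,-0.036,0.2493],[0.07,-0.036,0.2493],[0.07,-0.036,0.2493]], dr=[[0.01,0.003,-0.009],[0.02,0.003,-0.009],[0.03,0.003,-0.009],[0.04,0.003,-0.009],[0.05,0.003,-0.009],[0.06,0.003,-0.009],[0.0622,0.003,-0.009],[0.0622,0.003,-0.009],[0.0622,0.003,-0.009],[0.0622,0.003,-0.009],[0.0622,0.003,-0.009],[0.0622,0.003,-0.009],[0.0622,0.003,-0.009]])

```text
time: 18.5
eef_pos: [0.5442, -0.2547, 0.1621]
tcp_rot: [0.476, 0.524, -0.478, 0.52]
contact_force: [-0.3, 0.4, -0.5]
opening: 0.081
```

Run:
```python
from h import *
st()
d=shot('scene')
i=d['img'][:,:,::-1][80:230,170:320]; cv2.imwrite('pics/p9.png',cv2.resize(i,None,fx=4,fy=4,interpolation=cv2.INTER_CUBIC))
plan([.5464,-.256,.087],np.radians(5.2))
```

```text
t 18.5 pos [ 0.5442 -0.2547  0.1621] yaw 5.19 tilt [-0.007  0.003 -1.   ] F [-0.3  0.4 -0.5] op 0.081 q [-0.61  0.19  1.82 -0.    1.14 -0.7 ]
travel [0.0765, 0.0016, 0.001] dr [-0.0003, -0.0015, 0.0041] | rows>= 1.5
```

View pics/p9.png

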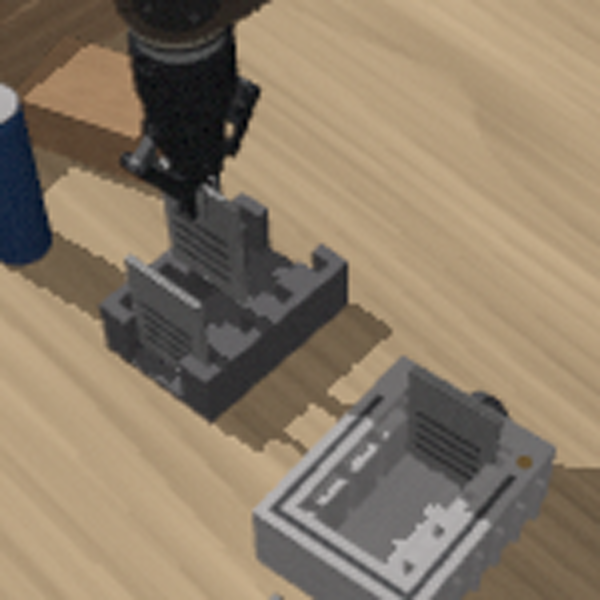

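Request:
play_rows(claw=[255,255,255,255,255,255,255,255,255,255,255,255,255,255,165,165,165,165,165], travel=[[0.006,0.0015,0.001],[0.012,0.0015,0.001],[0.018,0.0015,0.001],[0.024,0.0015,0.001],[0.03,0.0015,0.001],[0.036,0.0015,0.001],[0.043,0.0015,0.001],[0.05,0.0015,0.001],[0.057,0.0015,0.001],[0.064,0.0015,0.001],[0.07,0.0015,0.001],[0.074,0.0015,0.001],[0.0765,0.0015,0.001],[0.0765,0.0015,0.001],[0.0765,0.0015,0.001],[0.0765,0.0015,0.001],[0.0765,0.0015,0.001],[0.0765,0.0015,0.001],[0.0765,0.0015,0.001]], dr=[[0,-0.001,0.004],[0,-0.001,0.004],[0,-0.001,0.004],[0,-0.001,0.004],[0,-0.001,0.004],[0,-0.001,0.004],[0,-0.001,0.004],[0,-0.001,0.004],[0,-0.001,0.004],[0,-0.001,0.004],[0,-0.001,0.004],[0,-0.001,0.004],[0,-0.001,0.004],[0,-0.001,0.004],[0,-0.001,0.004],[0,-0.001,0.004],[0,-0.001,0.004],[0,-0.001,0.004],[0,-0.001,0.004]])

```text
time: 20.45
eef_pos: [0.5463, -0.2561, 0.087]
tcp_rot: [0.477, 0.522, -0.477, 0.522]
contact_force: [0.2, 0.2, -0.1]
opening: 0.357
```

Run:
```python
from h import *
st()
plan([.5013,-.0094,.217],np.radians(8.75))
plan([.5013,-.0094,.15],np.radians(8.75))
d=shot('scene')
i=d['img'][:,:,::-1][80:230,170:320]; cv2.imwrite('pics/p10.png',cv2.resize(i,None,fx=4,fy=4,interpolation=cv2.INTER_CUBIC))
```

```text
t 20.45 pos [ 0.5463 -0.2561  0.087 ] yaw 5.18 tilt [ 0.  0. -1.] F [ 0.2  0.2 -0.1] op 0.357 q [-0.61  0.29  1.86  0.    1.   -0.7 ]
travel [-0.1299, -0.0225, -0.2498] dr [-0.0624, -0.0003, -0.0001] | rows>= 5.6
travel [-0.0629, -0.0225, -0.2498] dr [-0.0624, -0.0003, -0.0001] | rows>= 5.2
```

View pics/p10.png

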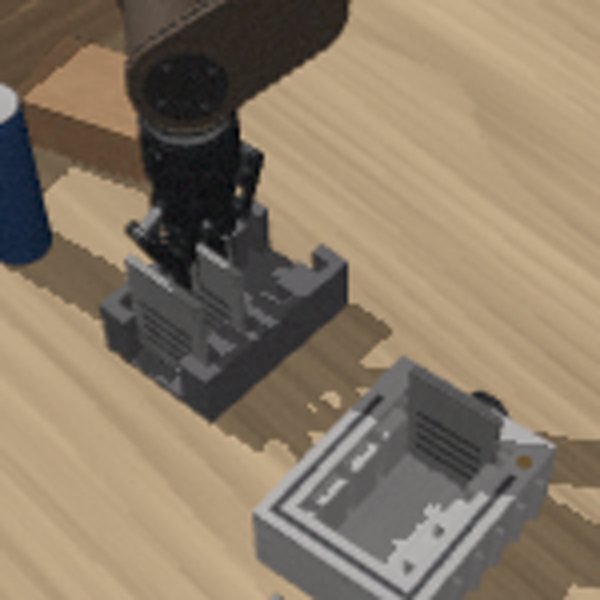

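Request:
play_rows(claw=[165,165,165,165,165,170,170,170,170,170,170,170,170,170,170], travel=[[-0.03,0,0],[-0.07,0,0],[-0.11,0,0],[-0.13,0,0],[-0.13,-0.003,-0.035],[-0.13,-0.007,-0.075],[-0.13,-0.011,-0.115],[-0.13,-0.015,-0.16],[-0.13,-0.019,-0.205],[-0.13,-0.022,-0.24],[-0.13,-0.0225,-0.25],[-0.1,-0.0225,-0.25],[-0.063,-0.0225,-0.25],[-0.063,-0.0225,-0.25],[-0.063,-0.0225,-0.25]], dr=[[0,0,0],[0,0,0],[0,0,0],[0,0,0],[-0.01,0,0],[-0.02,0,0],[-0.03,0,0],[-0.04,0,0],[-0.05,0,0],[-0.06,0,0],[-0.0624,0,0],[-0.0624,0,0],[-0.0624,0,0],[-0.0624,0,0],[-0.0624,0,0]])

```text
time: 22.0
eef_pos: [0.5012, -0.0097, 0.15]
tcp_rot: [0.46, 0.537, -0.461, 0.536]
contact_force: [0.3, -0.1, 0.5]
opening: 0.332
```

Run:
```python
from h import *
st()
plan([.5013,-.0094,.085],np.radians(8.75))
d=shot('scene')
i=d['img'][:,:,::-1][80:270,170:360]; cv2.imwrite('pics/p11.png',cv2.resize(i,None,fx=3,fy=3,interpolation=cv2.INTER_CUBIC))
d=shot('top');W=pts(d); crate(d)
```

```text
t 22.0 pos [ 0.5012 -0.0097  0.15  ] yaw 8.72 tilt [-0.001  0.    -1.   ] F [ 0.3 -0.1  0.5] op 0.332 q [-0.22 -0.01  2.07  0.    1.09 -0.37]
travel [0.065, 0.0002, -0.0002] dr [-0.0006, -0.0007, 0.0014] | rows>= 1.3
crate ((523.26904296875, -258.21966552734375), (180.75555419921875, 129.69593811035156), 5.142749786376953)
```

View pics/p11.png

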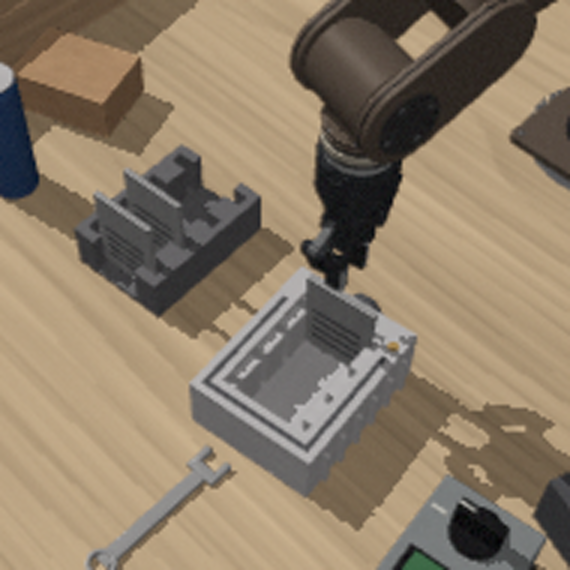

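Request:
play_rows(claw=[170,170,170,170,170,170,255,255,255,255,255,255,255,255,255,255,255,255,255], travel=[[0.015,0,0],[0.03,0,0],[0.045,0,0],[0.057,0,0],[0.065,0,0],[0.065,0,0],[0.065,0,0],[0.065,0,0],[0.065,0,0],[0.065,0,0],[0.065,0,0],[0.065,0,0],[0.05,0,0],[0.03,0,0],[0.01,0,0],[-0.02,0,0],[-0.05,0,0],[-0.08,0,0],[-0.08,0,0]], dr=[[0,0,0],[0,0,0],[0,0,0],[0,0,0],[0,0,0],[0,0,0],[0,0,0],[0,0,0],[0,0,0],[0,0,0],[0,0,0],[0,0,0],[0,0,0],[0,0,0],[0,0,0],[0,0,0],[0,0,0],[0,0,0],[0,0,0]])

```text
time: 24.0
eef_pos: [0.505, -0.0103, 0.2364]
tcp_rot: [0.463, 0.533, -0.458, 0.54]
contact_force: [0.6, -1.2, -1.9]
opening: 0.084
```

Run:
```python
from h import *
st()
d=shot('top');c=crate(d)
c=np.array(c[0])/1000;a=np.radians(5.15)
p=c-.023*np.array([np.cos(a),np.sin(a)]);print(p)
plan([p[0],p[1],.23],a)
plan([p[0],p[1],.16],a)
```

```text
t 24.0 pos [ 0.505  -0.0103  0.2364] yaw 8.72 tilt [ 0.013 -0.002 -1.   ] F [ 0.6 -1.2 -1.9] op 0.084 q [-0.22 -0.11  1.99  0.    1.25 -0.37]
crate ((523.0596923828125, -258.22113037109375), (179.93612670898438, 129.13726806640625), 5.221254825592041)
[ 0.50015254 -0.26028569]
travel [0.0037, -0.0413, 0.2469] dr [0.0622, 0.002, -0.0075] | rows>= 5.0
travel [0.0737, -0.0418, 0.2467] dr [0.0622, 0.002, -0.0075] | rows>= 5.2
```

Request:
play_rows(claw=[255,255,255,255,255,255,255,255,255,255,255,255,255], travel=[[0,-0.004,0.03],[0,-0.01,0.065],[0,-0.016,0.1],[0,-0.023,0.14],[0,-0.03,0.18],[0,-0.036,0.215],[0.002,-0.04,0.24],[0.004,-0.0415,0.2468],[0.025,-0.0415,0.2468],[0.05,-0.0415,0.2468],[0.07,-0.0415,0.2468],[0.073,-0.0415,0.2468],[0.073,-0.0415,0.2468]], dr=[[0.01,0.002,-0.0075],[0.02,0.002,-0.0075],[0.03,0.002,-0.0075],[0.04,0.002,-0.0075],[0.05,0.002,-0.0075],[0.06,0.002,-0.0075],[0.0622,0.002,-0.0075],[0.0622,0.002,-0.0075],[0.0622,0.002,-0.0075],[0.0622,0.002,-0.0075],[0.0622,0.002,-0.0075],[0.0622,0.002,-0.0075],[0.0622,0.002,-0.0075]])

```text
time: 25.35
eef_pos: [0.4995, -0.2589, 0.1585]
tcp_rot: [0.477, 0.524, -0.477, 0.521]
contact_force: [-0.2, -0.1, -2.9]
opening: 0.079
```

Run:
```python
from h import *
st()
d=shot('scene')
i=d['img'][:,:,::-1][80:230,170:320]; cv2.imwrite('pics/p12.png',cv2.resize(i,None,fx=4,fy=4,interpolation=cv2.INTER_CUBIC))
plan([.5004,-.2603,.087],np.radians(5.2))
```

```text
t 25.35 pos [ 0.4995 -0.2589  0.1585] yaw 5.18 tilt [-0.003  0.003 -1.   ] F [-0.2 -0.1 -2.9] op 0.079 q [-0.66  0.11  1.92  0.    1.12 -0.75]
travel [0.0732, -0.0, 0.0007] dr [-0.0004, -0.001, 0.0007] | rows>= 1.5
```

View pics/p12.png

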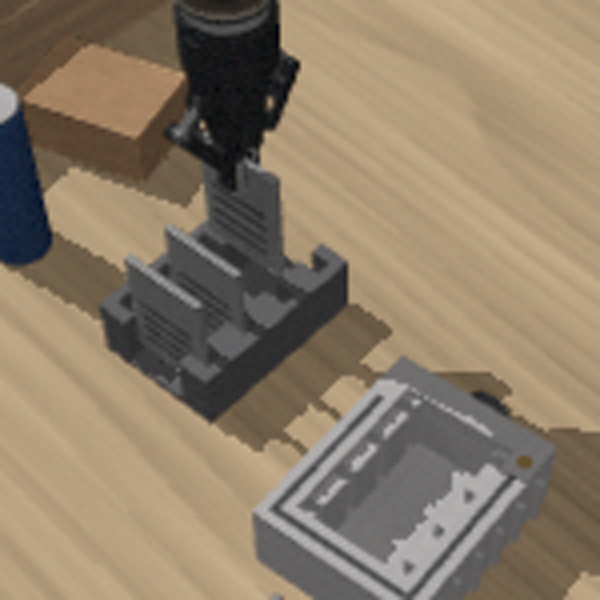

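Request:
play_rows(claw=[255,255,255,255,255,255,255,255,255,255,255,255,255,255,165,165,165,165,165], travel=[[0.006,0,0.001],[0.012,0,0.001],[0.018,0,0.001],[0.024,0,0.001],[0.03,0,0.001],[0.036,0,0.001],[0.042,0,0.001],[0.048,0,0.001],[0.055,0,0.001],[0.062,0,0.001],[0.068,0,0.001],[0.072,0,0.001],[0.073,0,0.001],[0.073,0,0.001],[0.073,0,0.001],[0.073,0,0.001],[0.073,0,0.001],[0.073,0,0.001],[0.073,0,0.001]], dr=[[0,0,0],[0,0,0],[0,0,0],[0,0,0],[0,0,0],[0,0,0],[0,0,0],[0,0,0],[0,0,0],[0,0,0],[0,0,0],[0,0,0],[0,0,0],[0,0,0],[0,0,0],[0,0,0],[0,0,0],[0,0,0],[0,0,0]])

```text
time: 27.3
eef_pos: [0.5005, -0.2607, 0.0872]
tcp_rot: [0.477, 0.522, -0.477, 0.522]
contact_force: [-0.2, -0.2, -0.1]
opening: 0.352
```

Run:
```python
from h import *
st()
plan([.5004,-.2603,.25],np.radians(5.2))
d=shot('top'); crate(d)
W=pts(d);x,y,z=W[...,0],W[...,1],W[...,2]
R=lambda a,b,c,e:(x>a)&(x<b)&(y>c)&(y<e)
def box(m,nm):
    P=np.stack([x[m],y[m]],-1).astype(np.float32)*1000
    print(nm,len(P),cv2.minAreaRect(P), z[m].mean())
box(R(.42,.72,-.13,.13)&(z>.066)&(z<.078),'housing')
box(R(.40,.535,.25,.4)&(z>.069)&(z<.079),'stand')
box(R(.40,.54,.25,.4)&(z>.155)&(z<.175),'pentop')
box(R(.40,.54,.25,.4)&(z>.1)&(z<.175),'pen')
box(R(.5,.7,.14,.34)&(z>.098)&(z<.115),'knob')
cv2.imwrite('pics/os.png',np.hstack([ortho(d,.38,.54,.24,.4,.075,2400),ortho(d,.38,.54,.24,.4,.166,2400)]))
cv2.imwrite('pics/oh2.png',ortho(d,.44,.68,-.12,.12,.072,2400))
```

```text
t 27.3 pos [ 0.5005 -0.2607  0.0872] yaw 5.18 tilt [-0.001  0.001 -1.   ] F [-0.2 -0.2 -0.1] op 0.352 q [-0.66  0.21  1.95  0.    0.98 -0.75]
travel [-0.1628, -0.0001, -0.0005] dr [-0.0004, -0.0007, 0.0006] | rows>= 3.3
crate ((570.6124267578125, -213.24386596679688), (75.62283325195312, 48.596561431884766), 5.943096160888672)
housing 1351 ((560.1384887695312, -0.33927154541015625), (194.2884521484375, 150.0717315673828), 8.945242881774902) 0.07176298737277864
stand 585 ((462.4618835449219, 314.228759765625), (92.4053726196289, 90.58836364746094), 72.69273376464844) 0.07446362288270827
pentop 36 ((461.9923400878906, 314.135498046875), (15.360642433166504, 18.588523864746094), 38.99412536621094) 0.16383311860310157
pen 78 ((461.0002746582031, 312.2041931152344), (18.695924758911133, 20.708642959594727), 73.0920181274414) 0.14621550110257284
knob 75 ((580.5418090820312, 243.10809326171875), (15.78848648071289, 47.826141357421875), 5.915285587310791) 0.10458320440910854
```

View pics/os.png

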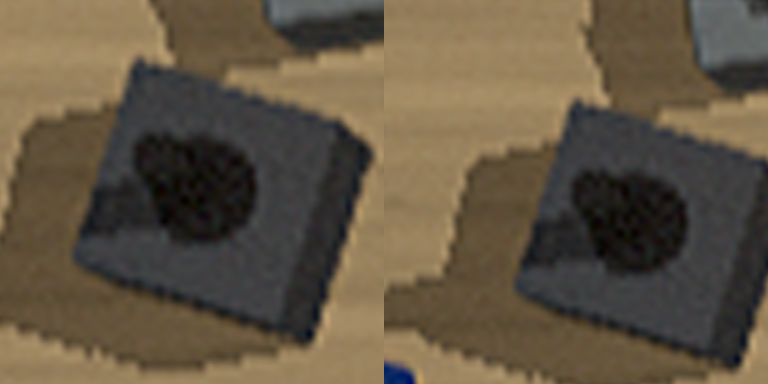

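View pics/oh2.png

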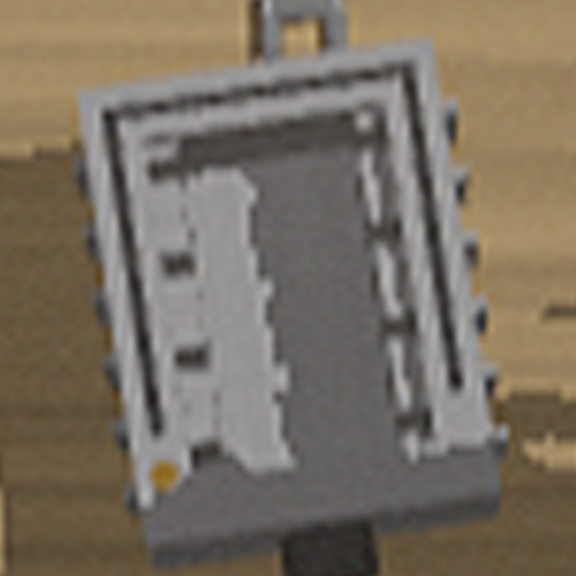

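Request:
play_rows(claw=[165,165,165,165,165,165,165], travel=[[-0.02,0,0],[-0.05,0,0],[-0.09,0,0],[-0.13,0,0],[-0.163,0,0],[-0.163,0,0],[-0.163,0,0]], dr=[[0,0,0],[0,0,0],[0,0,0],[0,0,0],[0,0,0],[0,0,0],[0,0,0]])

```text
time: 28.05
eef_pos: [0.5009, -0.261, 0.2511]
tcp_rot: [0.477, 0.522, -0.477, 0.523]
contact_force: [-0.8, -0.2, -0.8]
opening: 0.356
```

Run:
```python
from h import *
st()
plan([.51,.03,.27],np.radians(8.75))
d=shot('scene')
i=d['img'][:,:,::-1][80:230,170:320]; cv2.imwrite('pics/p13.png',cv2.resize(i,None,fx=4,fy=4,interpolation=cv2.INTER_CUBIC))
d=shot('top')
# seam profiles in housing frame (ortho w/ housing pose)
c=np.array([.5603,-.0003]);a=np.radians(8.85);K=d['K'];M=d['world_to_cam'];g=cv2.cvtColor(d['img'],cv2.COLOR_RGB2GRAY).astype(np.float32)
def samp(X,Y):
    w=c+[X*np.cos(a)-Y*np.sin(a),X*np.sin(a)+Y*np.cos(a)]
    p=M@[w[0],w[1],.072,1];u=K[0,0]*p[0]/-p[2]+K[0,2];v=-K[1,1]*p[1]/-p[2]+K[1,2]
    return cv2.getRectSubPix(g,(1,1),(float(u),float(v)))[0,0]
for Y0 in (.063,-.063):
    print('across Y',Y0,[(round(Y*1000),int(np.mean([samp(X,Y) for X in np.arange(-.03,.07,.005)]))) for Y in np.arange(Y0-.012,Y0+.013,.001)])
    print('along X',[(round(X*1000),int(np.mean([samp(X,Y) for Y in (Y0-.001,Y0,Y0+.001)]))) for X in np.arange(-.064,-.035,.001)])
print('across X',[(round(X*1000),int(np.mean([samp(X,Y) for Y in np.arange(-.05,.051,.005)]))) for X in np.arange(.072,.097,.001)])
```

```text
t 28.05 pos [ 0.5009 -0.261   0.2511] yaw 5.18 tilt [ 0.001 -0.001 -1.   ] F [-0.8 -0.2 -0.8] op 0.356 q [-0.66  0.03  1.83  0.    1.28 -0.75]
travel [-0.019, 0.0353, -0.289] dr [-0.0624, 0.0008, -0.0011] | rows>= 5.8
across Y 0.063 [(51, 136), (52, 142), (53, 147), (54, 150), (55, 151), (56, 153), (57, 153), (58, 149), (59, 136), (60, 114), (61, 90), (62, 70), (63, 60), (64, 61), (65, 77), (66, 100), (67, 125), (68, 143), (69, 152), (70, 155), (71, 155), (72, 155), (73, 151), (74, 140), (75, 122)]
along X [(-64, 127), (-63, 135), (-62, 141), (-61, 144), (-60, 148), (-59, 150), (-58, 149), (-57, 147), (-56, 145), (-55, 135), (-54, 124), (-53, 112), (-52, 98), (-51, 82), (-50, 67), (-49, 60), (-48, 63), (-47, 65), (-46, 67), (-45, 65), (-44, 64), (-43, 63), (-42, 64), (-41, 63), (-40, 62), (-39, 59), (-38, 56), (-37, 52), (-36, 53)]
across Y -0.063 [(-75, 125), (-74, 136), (-73, 145), (-72, 150), (-71, 153), (-70, 154), (-69, 154), (-68, 150), (-67, 137), (-66, 115), (-65, 91), (-64, 71), (-63, 61), (-62, 63), (-61, 77), (-60, 99), (-59, 123), (-58, 143), (-57, 152), (-56, 155), (-55, 155), (-54, 154), (-53, 149), (-52, 140), (-51, 123)]
along X [(-64, 146), (-63, 150), (-62, 152), (-61, 151), (-60, 151), (-59, 150), (-58, 147), (-57, 144), (-56, 140), (-55, 128), (-54, 116), (-53, 103), (-52, 88), (-51, 72), (-50, 56), (-49, 52), (-48, 56), (-47, 58), (-46, 60), (-45, 63), (-44, 65), (-43, 66), (-42, 66), (-41, 67), (-40, 68), (-39, 69), (-38, 68), (-37, 68), (-36, 66)]
across X [(72, 136), (73, 145), (74, 151), (75, 153), (76, 150), (77, 143), (78, 133), (79, 120), (80, 104), (81, 89), (82, 79), (83, 79), (84, 90), (85, 105), (86, 121), (87, 133), (88, 142), (89, 148), (90, 150), (91, 150), (92, 148), (93, 145), (94, 142), (95, 139), (96, 136), (97, 134)]
```

View pics/p13.png

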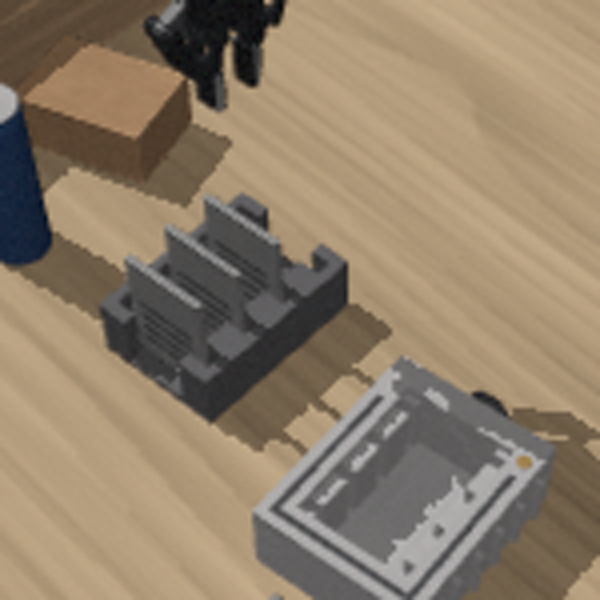

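Run:
```python
from h import *
st()
plan([.5,.02,.25],np.radians(8.75))
plan([.462,.314,.25],np.radians(8.75))
plan([.462,.314,.20],np.radians(8.75))
```

```text
t 28.15 pos [ 0.4999 -0.2603  0.2484] yaw 5.18 tilt [-0.003  0.002 -1.   ] F [-0.4 -0.3  1.2] op 0.355 q [-0.66  0.03  1.83  0.    1.28 -0.75]
travel [-0.0009, 0.0254, -0.2792] dr [-0.0624, -0.0028, 0.0026] | rows>= 5.6
travel [-0.0001, 0.0141, -0.5754] dr [-0.0624, -0.0028, 0.0026] | rows>= 11.5
travel [0.0499, 0.0142, -0.5752] dr [-0.0624, -0.0028, 0.0026] | rows>= 11.6
```

Request:
play_rows(claw=[165,150,130,110,100,100,100,100,100,100,100,100,100,100,100,100,100,100,100,100], travel=[[0,0.002,-0.025],[0,0.005,-0.06],[0,0.008,-0.1],[0,0.012,-0.14],[0,0.016,-0.18],[0,0.02,-0.22],[0,0.024,-0.26],[0,0.025,-0.3],[0,0.025,-0.34],[0,0.024,-0.38],[0,0.022,-0.42],[0,0.02,-0.46],[0,0.018,-0.5],[0,0.016,-0.535],[0,0.0145,-0.563],[0,0.0142,-0.5753],[0,0.0142,-0.5753],[0.025,0.0142,-0.5753],[0.05,0.0142,-0.5753],[0.05,0.0142,-0.5753]], dr=[[-0.01,0,0],[-0.02,0,0],[-0.03,-0.001,0.001],[-0.04,-0.003,0.003],[-0.05,-0.003,0.003],[-0.0624,-0.003,0.003],[-0.0624,-0.003,0.003],[-0.0624,-0.003,0.003],[-0.0624,-0.003,0.003],[-0.0624,-0.003,0.003],[-0.0624,-0.003,0.003],[-0.0624,-0.003,0.003],[-0.0624,-0.003,0.003],[-0.0624,-0.003,0.003],[-0.0624,-0.003,0.003],[-0.0624,-0.003,0.003],[-0.0624,-0.003,0.003],[-0.0624,-0.003,0.003],[-0.0624,-0.003,0.003],[-0.0624,-0.003,0.003]])

```text
time: 30.15
eef_pos: [0.4598, 0.3115, 0.1951]
tcp_rot: [0.458, 0.537, -0.464, 0.535]
contact_force: [-0.2, -0.3, 0.1]
opening: 0.611
```

Run:
```python
from h import *
st()
plan([.462,.314,.103],np.radians(8.75))
d=shot('scene')
i=d['img'][:,:,::-1][180:330,310:460]; cv2.imwrite('pics/n1.png',cv2.resize(i,None,fx=4,fy=4,interpolation=cv2.INTER_CUBIC))
d=shot('top'); crate(d)
W=pts(d);x,y,z=W[...,0],W[...,1],W[...,2]
m=(x>.38)&(x<.7)&(y<-.15)&(y>-.4)&(z>.105)&(z<.13)
n,l,s_,c=cv2.connectedComponentsWithStats(m.astype(np.uint8))
for k in range(1,n):
    mm=l==k
    if mm.sum()>20: print('plate',cv2.minAreaRect(np.stack([x[mm],y[mm]],-1).astype(np.float32)*1000))
m=(x>.38)&(x<.55)&(y>.25)&(y<.4)&(z>.07)&(z<.079)
print('standpix',m.sum(),cv2.minAreaRect(np.stack([x[m],y[m]],-1).astype(np.float32)*1000) if m.sum() else '')
m=(x>.5)&(x<.7)&(y>.14)&(y<.34)&(z>.098)&(z<.115)
print('knob',cv2.minAreaRect(np.stack([x[m],y[m]],-1).astype(np.float32)*1000))
```

```text
t 30.15 pos [0.4598 0.3115 0.1951] yaw 8.66 tilt [-0.008 -0.004 -1.   ] F [-0.2 -0.3  0.1] op 0.611 q [ 0.41  0.06  1.9  -0.    1.19  0.26]
travel [0.0921, 0.0034, -0.0024] dr [-0.0015, 0.0032, 0.0087] | rows>= 1.8
crate ((522.8470458984375, -258.483154296875), (179.5363311767578, 130.1431884765625), 5.153243541717529)
plate ((590.025146484375, -251.06463623046875), (10.132110595703125, 82.57215881347656), 5.9084038734436035)
plate ((545.1770629882812, -255.37197875976562), (10.295656204223633, 84.60426330566406), 5.170616626739502)
plate ((498.6053466796875, -259.26214599609375), (9.395439147949219, 84.36958312988281), 5.894004821777344)
standpix 313 ((476.13970947265625, 292.82379150390625), (138.6632080078125, 68.50909423828125), 2.905344009399414)
knob ((580.5311279296875, 242.96548461914062), (15.007447242736816, 48.21546173095703), 9.026519775390625)
```

View pics/n1.png

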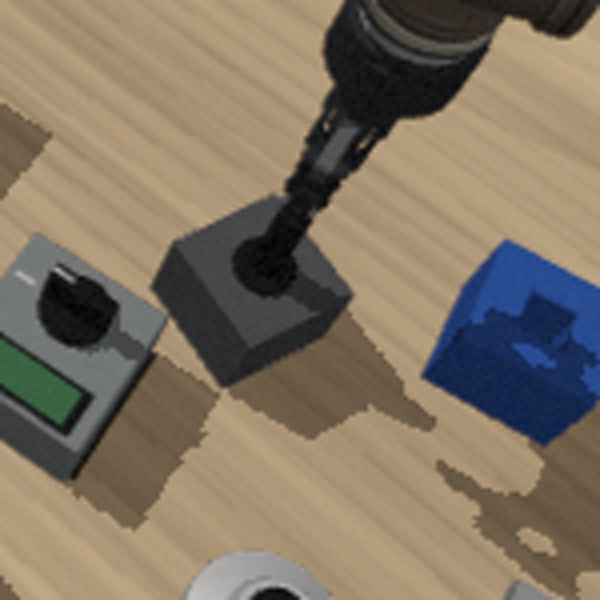

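Request:
play_rows(claw=[100,100,100,100,100,100,100,100], travel=[[0,0.0035,-0.0025],[0.01,0.0035,-0.0025],[0.03,0.0035,-0.0025],[0.05,0.0035,-0.0025],[0.07,0.0035,-0.0025],[0.085,0.0035,-0.0025],[0.092,0.0035,-0.0025],[0.092,0.0035,-0.0025]], dr=[[-0.001,0.003,0.0087],[-0.001,0.003,0.0087],[-0.001,0.003,0.0087],[-0.001,0.003,0.0087],[-0.001,0.003,0.0087],[-0.001,0.003,0.0087],[-0.001,0.003,0.0087],[-0.001,0.003,0.0087]])

```text
time: 31.05
eef_pos: [0.4646, 0.3155, 0.1065]
tcp_rot: [0.462, 0.536, -0.459, 0.537]
contact_force: [-0.0, -0.6, 0.4]
opening: 0.605
```

Run:
```python
from h import *
st()
plan([.462,.314,.103],np.radians(8.75))
d=shot('scene')
i=d['img'][:,:,::-1][180:330,310:460]; cv2.imwrite('pics/n2.png',cv2.resize(i,None,fx=4,fy=4,interpolation=cv2.INTER_CUBIC))
```

```text
t 31.05 pos [0.4646 0.3155 0.1065] yaw 8.73 tilt [ 0.005  0.002 -1.   ] F [-0.  -0.6  0.4] op 0.605 q [0.42 0.17 1.96 0.   1.01 0.26]
travel [0.0035, -0.0028, 0.0011] dr [-0.0004, -0.0015, -0.0057] | rows>= 0.1
```

View pics/n2.png

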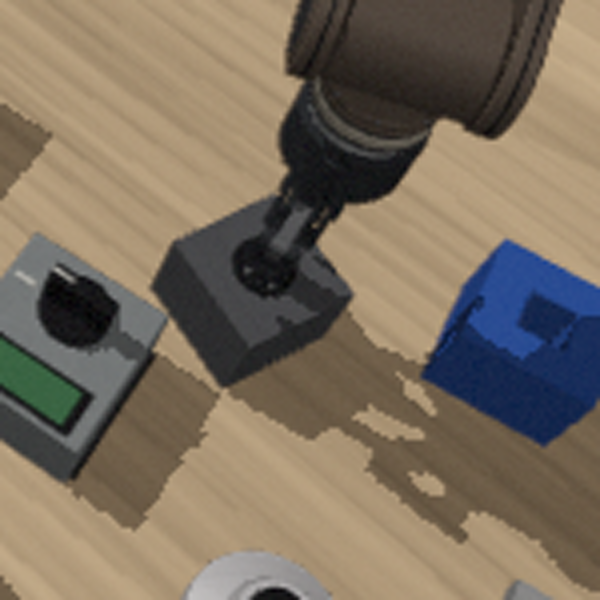

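Request:
play_rows(claw=[100,100,100,130,160,255,255,255,255,255,255,255], travel=[[0.0035,-0.003,0.001],[0.0035,-0.003,0.001],[0.0035,-0.003,0.001],[0.0035,-0.003,0.001],[0.0035,-0.003,0.001],[0.0035,-0.003,0.001],[0.0035,-0.003,0.001],[0.0035,-0.003,0.001],[0.0035,-0.003,0.001],[0.0035,-0.003,0.001],[0.0035,-0.003,0.001],[0.0035,-0.003,0.001]], dr=[[0,-0.001,-0.006],[0,-0.001,-0.006],[0,-0.001,-0.006],[0,-0.001,-0.006],[0,-0.001,-0.006],[0,-0.001,-0.006],[0,-0.001,-0.006],[0,-0.001,-0.006],[0,-0.001,-0.006],[0,-0.001,-0.006],[0,-0.001,-0.006],[0,-0.001,-0.006]], force=80)

```text
time: 32.3
eef_pos: [0.4627, 0.3145, 0.1044]
tcp_rot: [0.461, 0.536, -0.46, 0.537]
contact_force: [1.2, 0.2, 2.6]
opening: 0.239
```

Run:
```python
from h import *
st()
plan([.462,.314,.23],np.radians(8.75))
```

```text
t 32.3 pos [0.4627 0.3145 0.1044] yaw 8.73 tilt [ 0.002  0.001 -1.   ] F [1.2 0.2 2.6] op 0.239 q [0.42 0.17 1.96 0.   1.01 0.26]
travel [-0.1256, -0.0005, 0.0002] dr [-0.0004, -0.0012, -0.002] | rows>= 2.5
```

Request:
play_rows(claw=[255,255,255,255,255,255,255,255,255], travel=[[-0.012,0,0],[-0.03,0,0],[-0.05,0,0],[-0.07,0,0],[-0.09,0,0],[-0.11,0,0],[-0.126,0,0],[-0.126,0,0],[-0.126,0,0]], dr=[[0,0,0],[0,0,0],[0,0,0],[0,0,0],[0,0,0],[0,0,0],[0,0,0],[0,0,0],[0,0,0]])

```text
time: 33.2
eef_pos: [0.4622, 0.3142, 0.2301]
tcp_rot: [0.461, 0.537, -0.46, 0.537]
contact_force: [0.4, -0.5, -1.0]
opening: 0.242
```

```bash
cat >> h.py <<'E'
HC=np.array([.5603,-.0003]);HA=np.radians(8.85)
def hw(X,Y): return HC+np.array([X*np.cos(HA)-Y*np.sin(HA),X*np.sin(HA)+Y*np.cos(HA)])
E
python3 - <<'E'
from h import *
st()
d=shot('scene')
i=d['img'][:,:,::-1][150:330,290:470]; cv2.imwrite('pics/n3.png',cv2.resize(i,None,fx=3,fy=3,interpolation=cv2.INTER_CUBIC))
for n,(X,Y) in dict(s0=(-.051,.063),c1=(.083,.063),c2=(.083,-.063),e=(-.053,-.063)).items(): print(n,hw(X,Y))
p=hw(-.051,.063)
plan([p[0],p[1],.23],np.radians(8.75))
plan([p[0],p[1],.18],np.radians(8.75))
d=shot('top');W=pts(d);x,y,z=W[...,0],W[...,1],W[...,2]
m=(x>.38)&(x<.55)&(y>.24)&(y<.4)&(z>.069)&(z<.079)
print(cv2.minAreaRect(np.stack([x[m],y[m]],-1).astype(np.float32)*1000))
E
```

```text
t 33.2 pos [0.4622 0.3142 0.2301] yaw 8.73 tilt [ 0.002  0.001 -1.   ] F [ 0.4 -0.5 -1. ] op 0.242 q [0.42 0.03 1.87 0.   1.24 0.26]
s0 [0.50021475 0.0541037 ]
c1 [0.63261941 0.07471935]
c2 [ 0.65200428 -0.04978056]
e [ 0.51762343 -0.07070391]
travel [-0.001, -0.0015, 0.2627] dr [-0.0004, -0.0006, -0.0001] | rows>= 5.3
travel [0.049, -0.0015, 0.2627] dr [-0.0004, -0.0006, -0.0001] | rows>= 5.3
((483.389892578125, 302.7220153808594), (82.39189910888672, 141.4019012451172), 76.158447265625)
```

View pics/n3.png

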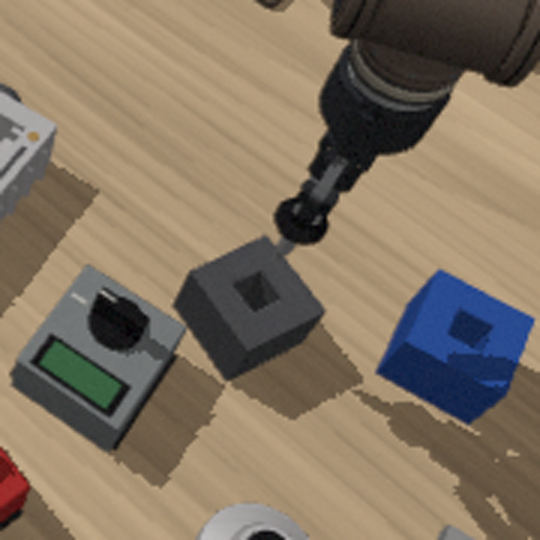

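Request:
play_rows(claw=[255,255,255,255,255,255,255,255,255,255,255,255,255], travel=[[0,0,0.015],[0,0,0.04],[0,0,0.07],[0,0,0.105],[0,-0.001,0.14],[0,-0.001,0.175],[0,-0.001,0.21],[0,-0.0015,0.237],[0,-0.0015,0.255],[0.01,-0.0015,0.2627],[0.025,-0.0015,0.2627],[0.039,-0.0015,0.2627],[0.039,-0.0015,0.2627]], dr=[[0,0,0],[0,0,0],[0,0,0],[0,0,0],[0,0,0],[0,0,0],[0,0,0],[0,0,0],[0,0,0],[0,0,0],[0,0,0],[0,0,0],[0,0,0]])

```text
time: 34.6
eef_pos: [0.4974, 0.055, 0.1855]
tcp_rot: [0.459, 0.539, -0.462, 0.534]
contact_force: [0.3, -0.3, -0.2]
opening: 0.239
```

Run:
```python
from h import *
s,R=st()
d=shot('scene')
i=d['img'][:,:,::-1][120:260,240:380]; cv2.imwrite('pics/n4.png',cv2.resize(i,None,fx=4,fy=4,interpolation=cv2.INTER_CUBIC))
# predicted tip and seam0 pixels in crop
def px(p):
    q=d['world_to_cam']@[*p,1];K=d['K'];return ((K[0,0]*q[0]/-q[2]+K[0,2]-240)*4,(-K[1,1]*q[1]/-q[2]+K[1,2]-120)*4)
print('tip',px(s['eef_pos']+R[:,0]*.0914), 's0',px([*hw(-.051,.063),.072]))
p=hw(-.051,.063)
plan([p[0],p[1],.0745+.0914],np.radians(8.75))
```

```text
t 34.6 pos [0.4974 0.055  0.1855] yaw 8.79 tilt [-0.008  0.001 -1.   ] F [ 0.3 -0.3 -0.2] op 0.239 q [-0.09 -0.05  2.04  0.    1.17 -0.25]
tip (np.float64(238.18208831743732), np.float64(296.1652134551497)) s0 (np.float64(230.99025547280075), np.float64(314.3187846576942))
travel [0.0212, 0.0018, 0.0012] dr [0.0009, -0.0018, 0.0054] | rows>= 0.4
```

View pics/n4.png

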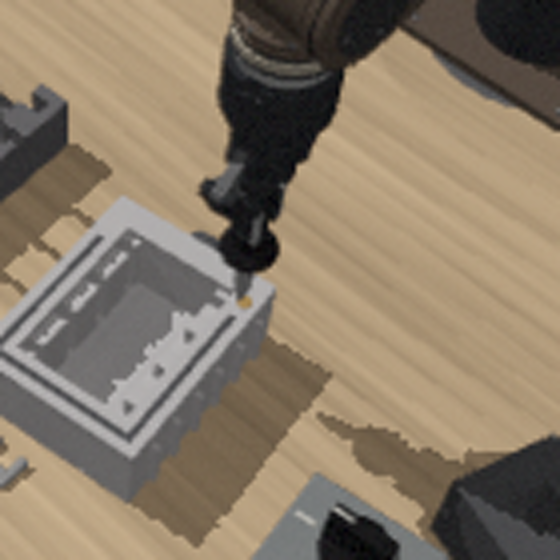

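Request:
play_rows(claw=[255,255,255,255,255,255,255,255,255,255,255], travel=[[0,0.0018,0.0012],[0,0.0018,0.0012],[0,0.0018,0.0012],[0.003,0.0018,0.0012],[0.006,0.0018,0.0012],[0.009,0.0018,0.0012],[0.012,0.0018,0.0012],[0.014,0.0018,0.0012],[0.0155,0.0018,0.0012],[0.0165,0.0018,0.0012],[0.0165,0.0018,0.0012]], dr=[[0,-0.001,0.005],[0,-0.001,0.005],[0,-0.001,0.005],[0,-0.001,0.005],[0,-0.001,0.005],[0,-0.001,0.005],[0,-0.001,0.005],[0,-0.001,0.005],[0,-0.001,0.005],[0,-0.001,0.005],[0,-0.001,0.005]])

```text
time: 35.75
eef_pos: [0.5002, 0.0541, 0.1704]
tcp_rot: [0.46, 0.537, -0.46, 0.536]
contact_force: [0.4, -0.1, -0.3]
opening: 0.236
```

Run:
```python
from h import *
s,R=st()
print('tip',s['eef_pos']+R[:,0]*.0914, hw(-.051,.063))
d=shot('scene')
i=d['img'][:,:,::-1][150:230,260:340]; cv2.imwrite('pics/n5.png',cv2.resize(i,None,fx=7,fy=7,interpolation=cv2.INTER_CUBIC))
st()
p=hw(-.051,.063)
plan([p[0],p[1],.0742+.0914],np.radians(8.75))
```

```text
t 35.75 pos [0.5002 0.0541 0.1704] yaw 8.8 tilt [-0.001  0.001 -1.   ] F [ 0.4 -0.1 -0.3] op 0.236 q [-0.09 -0.04  2.05  0.    1.13 -0.25]
tip [0.50010831 0.05414023 0.07903159] [0.50021475 0.0541037 ]
t 35.8 pos [0.5003 0.0541 0.1706] yaw 8.8 tilt [-0.001  0.001 -1.   ] F [-0.4  0.3 -0.3] op 0.238 q [-0.09 -0.04  2.05  0.    1.13 -0.25]
travel [0.005, -0.0, -0.0] dr [0.0009, -0.0008, 0.0004] | rows>= 0.1
```

View pics/n5.png

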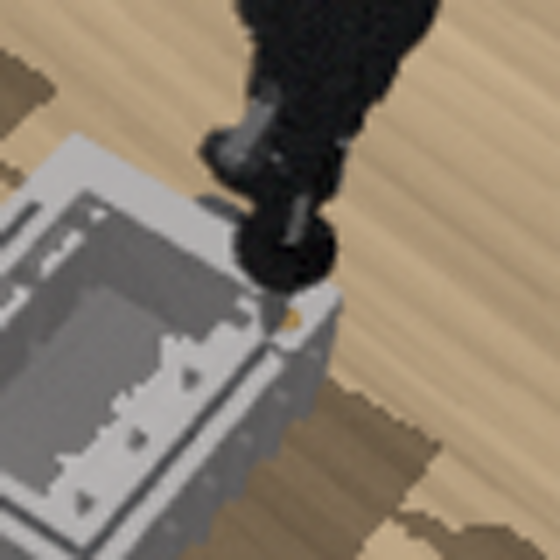

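Request:
play_rows(claw=[255,255,255,255,255,255], travel=[[0.001,0,0],[0.0025,0,0],[0.004,0,0],[0.005,0,0],[0.0055,0,0],[0.0055,0,0]], dr=[[0,0,0],[0,0,0],[0,0,0],[0,0,0],[0,0,0],[0,0,0]])

```text
time: 36.4
eef_pos: [0.5002, 0.0541, 0.165]
tcp_rot: [0.46, 0.537, -0.46, 0.537]
contact_force: [-0.6, -0.5, -2.3]
opening: 0.235
```

Run:
```python
from h import *
s,R=st()
print('tip',s['eef_pos']+R[:,0]*.0914, hw(-.051,.063))
for X,Y in [(-.051,.063),(.0,.063),(.083,.063)]:
    p=hw(X,Y); plan([p[0],p[1],.0740+.0914],np.radians(8.75),s)
```

```text
t 36.4 pos [0.5002 0.0541 0.165 ] yaw 8.8 tilt [-0.001  0.001 -1.   ] F [-0.6 -0.5 -2.3] op 0.235 q [-0.09 -0.03  2.05  0.    1.12 -0.25]
tip [0.50010707 0.05415265 0.07355968] [0.50021475 0.0541037 ]
travel [-0.0004, 0.0, -0.0] dr [0.0009, -0.0009, 0.0006] | rows>= 0.0
travel [-0.0005, 0.051, -0.0001] dr [0.0009, -0.0009, 0.0006] | rows>= 1.0
travel [-0.0005, 0.134, -0.0001] dr [0.0009, -0.0009, 0.0006] | rows>= 2.7
```

Request:
play_rows(claw=[255,255,255,255,255,255,255,255,255,255,255,255,255,255,255,255,255,255,255,255], travel=[[0,0,0],[0,0.0015,0],[0,0.0045,0],[0,0.0075,0],[0,0.0105,0],[0,0.0135,0],[0,0.0165,0],[0,0.0195,0],[0,0.0225,0],[0,0.0255,0],[0,0.0285,0],[0,0.0315,0],[0,0.0345,0],[0,0.0375,0],[0,0.0405,0],[0,0.0435,0],[0,0.0465,0],[0,0.049,0],[0,0.05,0],[0,0.05,0]], dr=[[0,0,0],[0,0,0],[0,0,0],[0,0,0],[0,0,0],[0,0,0],[0,0,0],[0,0,0],[0,0,0],[0,0,0],[0,0,0],[0,0,0],[0,0,0],[0,0,0],[0,0,0],[0,0,0],[0,0,0],[0,0,0],[0,0,0],[0,0,0]])

```text
time: 38.4
eef_pos: [0.5497, 0.0617, 0.1649]
tcp_rot: [0.46, 0.537, -0.46, 0.536]
contact_force: [-0.1, 0.4, -1.2]
opening: 0.241
```

Run:
```python
from h import *
s,R=st()
t=s['eef_pos']+R[:,0]*.0914; e=t[:2]-HC
print('tip',t,'housing',e@[np.cos(HA),np.sin(HA)],e@[-np.sin(HA),np.cos(HA)])
for X,Y in [(.083,.063)]:
    p=hw(X,Y); plan([p[0],p[1],.0740+.0914],np.radians(8.75),s)
d=shot('scene')
i=d['img'][:,:,::-1][140:240,240:340]; cv2.imwrite('pics/n6.png',cv2.resize(i,None,fx=6,fy=6,interpolation=cv2.INTER_CUBIC))
```

```text
t 38.4 pos [0.5497 0.0617 0.1649] yaw 8.8 tilt [-0.001  0.001 -1.   ] F [-0.1  0.4 -1.2] op 0.241 q [-0.07  0.08  1.94  0.    1.12 -0.23]
tip [0.54962752 0.06181875 0.07349017] housing -0.000988564687663619 0.06302113268069574
travel [-0.0006, 0.0839, -0.0001] dr [0.0009, -0.0009, 0.0007] | rows>= 1.7
```

View pics/n6.png

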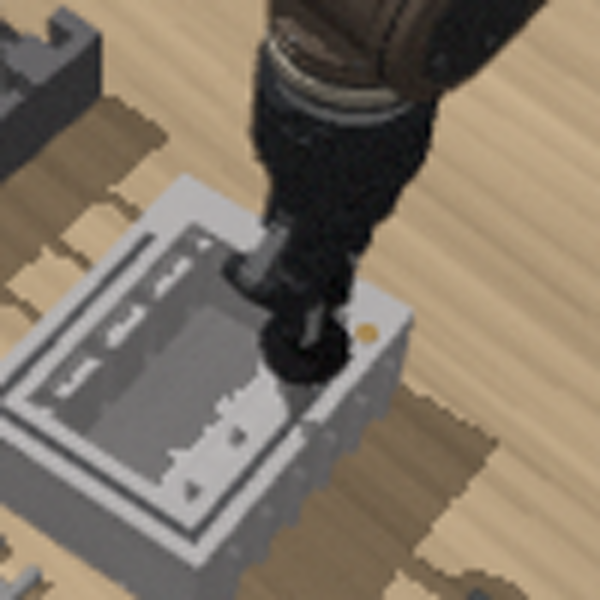

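Request:
play_rows(claw=[255,255,255,255,255,255,255,255,255,255,255,255,255,255,255,255,255,255,255,255], travel=[[0,0.0015,0],[0,0.0045,0],[0,0.0075,0],[0,0.0105,0],[0,0.0135,0],[0,0.0165,0],[0,0.0195,0],[0,0.0225,0],[0,0.0255,0],[0,0.0285,0],[0,0.0315,0],[0,0.0345,0],[0,0.0375,0],[0,0.0405,0],[0,0.0435,0],[0,0.0465,0],[0,0.0495,0],[0,0.0525,0],[0,0.0545,0],[0,0.0555,0]], dr=[[0,0,0],[0,0,0],[0,0,0],[0,0,0],[0,0,0],[0,0,0],[0,0,0],[0,0,0],[0,0,0],[0,0,0],[0,0,0],[0,0,0],[0,0,0],[0,0,0],[0,0,0],[0,0,0],[0,0,0],[0,0,0],[0,0,0],[0,0,0]])

```text
time: 40.45
eef_pos: [0.6046, 0.0703, 0.1648]
tcp_rot: [0.46, 0.537, -0.46, 0.536]
contact_force: [0.8, 0.3, -0.7]
opening: 0.238
```

```bash
cat >> h.py <<'E'
def tip(*targets):
    s,R=st(); t=s['eef_pos']+R[:,0]*.0914; e=t[:2]-HC
    print('tip',t,'housing',e@[np.cos(HA),np.sin(HA)],e@[-np.sin(HA),np.cos(HA)])
    for X,Y in targets:
        p=hw(X,Y); plan([p[0],p[1],.0740+.0914],np.radians(8.75),s)
E
python3 -c "
from h import *
tip((.083,.063))"
```

```text
t 40.45 pos [0.6046 0.0703 0.1648] yaw 8.81 tilt [-0.001  0.001 -1.   ] F [ 0.8  0.3 -0.7] op 0.238 q [-0.05  0.2   1.8   0.    1.14 -0.21]
tip [0.60453563 0.07032618 0.07339156] housing 0.05457469252474974 0.06297976551040868
travel [-0.0006, 0.0283, -0.0001] dr [0.001, -0.0009, 0.0008] | rows>= 0.6
```

Request:
play_rows(claw=[255,255,255,255,255,255,255,255,255,255,255,255,255,255,255,255,255,255,255,255], travel=[[0,0.0015,0],[0,0.0045,0],[0,0.0075,0],[0,0.0105,0],[0,0.0135,0],[0,0.0165,0],[0,0.0195,0],[0,0.0225,0],[0,0.0255,0],[0,0.0275,0],[0,0.0285,0],[0,0.0285,0],[0,0.0285,0],[0,0.0285,0.0015],[0,0.0285,0.0045],[0,0.0285,0.0075],[0,0.0285,0.0105],[0,0.0285,0.0135],[0,0.0285,0.0155],[0,0.0285,0.0165]], dr=[[0,0,0],[0,0,0],[0,0,0],[0,0,0],[0,0,0],[0,0,0],[0,0,0],[0,0,0],[0,0,0],[0,0,0],[0,0,0],[0,0,0],[0,0,0],[0,0,0],[0,0,0],[0,0,0],[0,0,0],[0,0,0],[0,0,0],[0,0,0]])

```text
time: 42.45
eef_pos: [0.6354, 0.058, 0.1648]
tcp_rot: [0.46, 0.537, -0.46, 0.536]
contact_force: [-0.8, 0.2, -0.4]
opening: 0.236
```

```bash
python3 -c "
from h import *
tip((.083,-.063))
d=shot('scene')
i=d['img'][:,:,::-1][160:260,220:320]; cv2.imwrite('pics/n7.png',cv2.resize(i,None,fx=6,fy=6,interpolation=cv2.INTER_CUBIC))
"
```

```text
t 42.45 pos [0.6354 0.058  0.1648] yaw 8.79 tilt [-0.001  0.001 -1.   ] F [-0.8  0.2 -0.4] op 0.236 q [-0.07  0.27  1.73  0.    1.15 -0.22]
tip [0.63529341 0.05805576 0.07338682] housing 0.08307850739325752 0.04612340509004216
travel [-0.0007, -0.0, 0.109] dr [0.0006, -0.0009, 0.0008] | rows>= 2.2
```

View pics/n7.png

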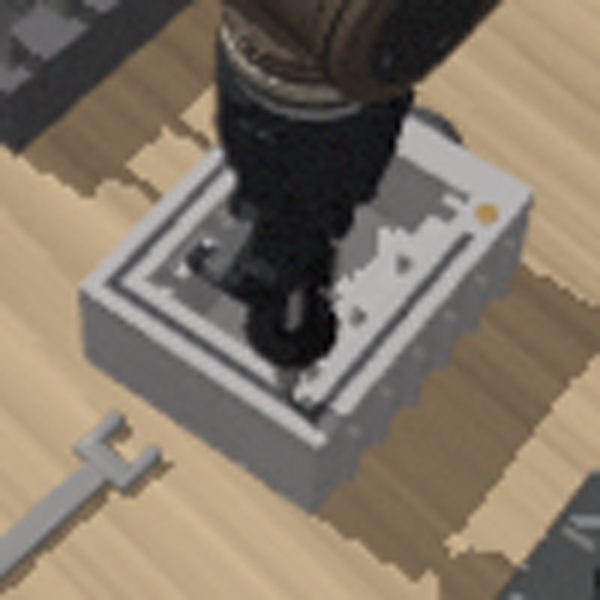

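Request:
play_rows(claw=[255,255,255,255,255,255,255,255,255,255,255,255,255,255,255,255,255,255,255,255], travel=[[0,0,0.0015],[0,0,0.0045],[0,0,0.0075],[0,0,0.0105],[0,0,0.0135],[0,0,0.0165],[0,0,0.0195],[0,0,0.0225],[0,0,0.0255],[0,0,0.0285],[0,0,0.0315],[0,0,0.0345],[0,0,0.0375],[0,0,0.0405],[0,0,0.0435],[0,0,0.0465],[0,0,0.0495],[0,0,0.0525],[0,0,0.0545],[0,0,0.0555]], dr=[[0,0,0],[0,0,0],[0,0,0],[0,0,0],[0,0,0],[0,0,0],[0,0,0],[0,0,0],[0,0,0],[0,0,0],[0,0,0],[0,0,0],[0,0,0],[0,0,0],[0,0,0],[0,0,0],[0,0,0],[0,0,0],[0,0,0],[0,0,0]])

```text
time: 44.5
eef_pos: [0.6439, 0.0029, 0.1647]
tcp_rot: [0.46, 0.537, -0.46, 0.536]
contact_force: [-0.0, 0.2, -0.8]
opening: 0.238
```

```bash
python3 -c "
from h import *
tip((.083,-.063))"
```

```text
t 44.5 pos [0.6439 0.0029 0.1647] yaw 8.78 tilt [-0.001  0.001 -1.   ] F [-0.   0.2 -0.8] op 0.238 q [-0.15  0.28  1.71  0.    1.15 -0.31]
tip [0.64379114 0.00295182 0.07330505] housing 0.08299741878673354 -0.009631856469776205
travel [-0.0007, -0.0, 0.0533] dr [0.0004, -0.0008, 0.0008] | rows>= 1.1
```

Request:
play_rows(claw=[255,255,255,255,255,255,255,255,255,255,255,255,255,255,255,255,255,255,255,255], travel=[[-0.0003,0,0.0015],[-0.0003,0,0.0045],[-0.0003,0,0.0075],[-0.0003,0,0.0105],[-0.0003,0,0.0135],[-0.0003,0,0.0165],[-0.0003,0,0.0195],[-0.0003,0,0.0225],[-0.0003,0,0.0255],[-0.0003,0,0.0285],[-0.0003,0,0.0315],[-0.0003,0,0.0345],[-0.0003,0,0.0375],[-0.0003,0,0.0405],[-0.0003,0,0.0435],[-0.0003,0,0.0465],[-0.0003,0,0.0495],[-0.0003,0,0.0525],[-0.0003,0,0.0535],[-0.0003,0,0.0535]], dr=[[0,0,0],[0,0,0],[0,0,0],[0,0,0],[0,0,0],[0,0,0],[0,0,0],[0,0,0],[0,0,0],[0,0,0],[0,0,0],[0,0,0],[0,0,0],[0,0,0],[0,0,0],[0,0,0],[0,0,0],[0,0,0],[0,0,0],[0,0,0]])

```text
time: 46.5
eef_pos: [0.6521, -0.0502, 0.165]
tcp_rot: [0.46, 0.537, -0.46, 0.536]
contact_force: [-0.3, 0.7, -1.6]
opening: 0.24
```

```bash
python3 -c "
from h import *
tip((-.053,-.063))
d=shot('scene')
i=d['img'][:,:,::-1][140:240,200:300]; cv2.imwrite('pics/n8.png',cv2.resize(i,None,fx=6,fy=6,interpolation=cv2.INTER_CUBIC))
"
```

```text
t 46.5 pos [ 0.6521 -0.0502  0.165 ] yaw 8.76 tilt [-0.001  0.001 -1.   ] F [-0.3  0.7 -1.6] op 0.24 q [-0.23  0.3   1.69  0.    1.16 -0.39]
tip [ 0.65200469 -0.05010031  0.0735701 ] housing 0.08295121582290069 -0.06331600818998652
travel [-0.0003, -0.136, -0.0002] dr [0.0002, -0.0008, 0.0008] | rows>= 2.7
```

View pics/n8.png

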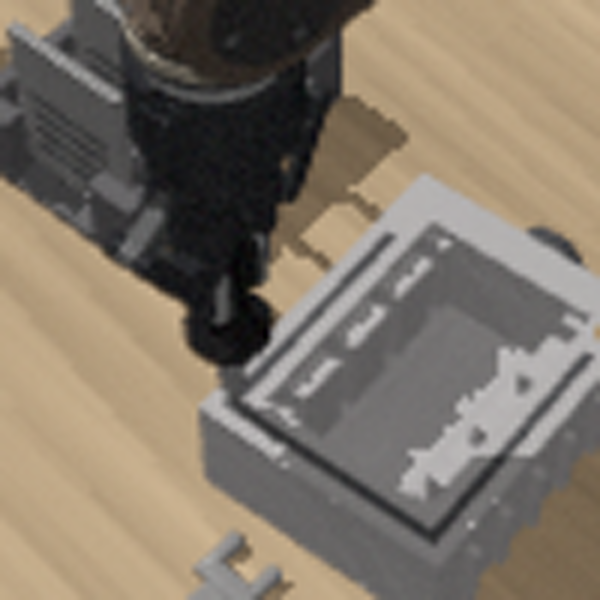

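Request:
play_rows(claw=[255,255,255,255,255,255,255,255,255,255,255,255,255,255,255,255,255,255,255,255], travel=[[0,-0.0015,0],[0,-0.0045,0],[0,-0.0075,0],[0,-0.0105,0],[0,-0.0135,0],[0,-0.0165,0],[0,-0.0195,0],[0,-0.0225,0],[0,-0.0255,0],[0,-0.0285,0],[0,-0.0315,0],[0,-0.0345,0],[0,-0.0375,0],[0,-0.0405,0],[0,-0.0435,0],[0,-0.0465,0],[0,-0.0495,0],[0,-0.0525,0],[0,-0.0545,0],[0,-0.0555,0]], dr=[[0,0,0],[0,0,0],[0,0,0],[0,0,0],[0,0,0],[0,0,0],[0,0,0],[0,0,0],[0,0,0],[0,0,0],[0,0,0],[0,0,0],[0,0,0],[0,0,0],[0,0,0],[0,0,0],[0,0,0],[0,0,0],[0,0,0],[0,0,0]])

```text
time: 48.55
eef_pos: [0.597, -0.0585, 0.165]
tcp_rot: [0.46, 0.537, -0.46, 0.536]
contact_force: [0.5, 0.2, -1.2]
opening: 0.237
```

```bash
python3 -c "
from h import *
tip((-.053,-.063))
"
```

```text
t 48.55 pos [ 0.597  -0.0585  0.165 ] yaw 8.77 tilt [-0.001  0.001 -1.   ] F [ 0.5  0.2 -1.2] op 0.237 q [-0.27  0.19  1.82  0.    1.13 -0.42]
tip [ 0.59692767 -0.05846469  0.07362407] housing 0.027243065355354503 -0.06310730847257605
travel [-0.0003, -0.0803, -0.0001] dr [0.0003, -0.0009, 0.0008] | rows>= 1.6
```

Request:
play_rows(claw=[255,255,255,255,255,255,255,255,255,255,255,255,255,255,255,255,255,255,255,255], travel=[[0,-0.0015,0],[0,-0.0045,0],[0,-0.0075,0],[0,-0.0105,0],[0,-0.0135,0],[0,-0.0165,0],[0,-0.0195,0],[0,-0.0225,0],[0,-0.0255,0],[0,-0.0285,0],[0,-0.0315,0],[0,-0.0345,0],[0,-0.0375,0],[0,-0.0405,0],[0,-0.0435,0],[0,-0.0465,0],[0,-0.0495,0],[0,-0.0525,0],[0,-0.0545,0],[0,-0.0555,0]], dr=[[0,0,0],[0,0,0],[0,0,0],[0,0,0],[0,0,0],[0,0,0],[0,0,0],[0,0,0],[0,0,0],[0,0,0],[0,0,0],[0,0,0],[0,0,0],[0,0,0],[0,0,0],[0,0,0],[0,0,0],[0,0,0],[0,0,0],[0,0,0]])

```text
time: 50.55
eef_pos: [0.542, -0.067, 0.1651]
tcp_rot: [0.46, 0.537, -0.46, 0.536]
contact_force: [0.9, 0.2, 0.1]
opening: 0.237
```

```bash
python3 -c "
from h import *
tip((-.053,-.063))
"
```

```text
t 50.55 pos [ 0.542  -0.067   0.1651] yaw 8.76 tilt [-0.001  0.001 -1.   ] F [0.9 0.2 0.1] op 0.237 q [-0.31  0.07  1.95  0.    1.12 -0.46]
tip [ 0.54187022 -0.06692742  0.07367068] housing -0.028460870508627535 -0.06299879667145028
travel [-0.0003, -0.0246, -0.0] dr [0.0002, -0.0009, 0.0008] | rows>= 0.5
```

Request:
play_rows(claw=[255,255,255,255,255,255,255,255,255,255,255,255,255,255], travel=[[0,-0.0015,0],[0,-0.0045,0],[0,-0.0075,0],[0,-0.0105,0],[0,-0.0135,0],[0,-0.0165,0],[0,-0.019,0],[0,-0.0205,0],[0,-0.0215,0],[0,-0.0225,0],[0,-0.0235,0],[0,-0.0245,0],[0,-0.0245,0],[0,-0.0245,0]], dr=[[0,0,0],[0,0,0],[0,0,0],[0,0,0],[0,0,0],[0,0,0],[0,0,0],[0,0,0],[0,0,0],[0,0,0],[0,0,0],[0,0,0],[0,0,0],[0,0,0]])

```text
time: 51.95
eef_pos: [0.5178, -0.0707, 0.1651]
tcp_rot: [0.46, 0.537, -0.46, 0.536]
contact_force: [0.5, 0.1, -1.1]
opening: 0.24
```

```bash
python3 -c "
from h import *
tip((-.053,-.063))
d=shot('scene')
i=d['img'][:,:,::-1][120:240,200:340]; cv2.imwrite('pics/n9.png',cv2.resize(i,None,fx=5,fy=5,interpolation=cv2.INTER_CUBIC))
d=shot('top')
W=pts(d);x,y,z=W[...,0],W[...,1],W[...,2]
m=(x>.36)&(x<.535)&(y>.23)&(y<.42)&(z>.069)&(z<.079)
r=cv2.minAreaRect(np.stack([x[m],y[m]],-1).astype(np.float32)*1000); print('stand',m.sum(),r)
cv2.imwrite('pics/os2.png',ortho(d,.36,.56,.2,.42,.075,2400))
plan([.4625,.3143,.23],np.radians(8.75))
"
```

```text
t 51.95 pos [ 0.5178 -0.0707  0.1651] yaw 8.76 tilt [-0.001  0.001 -1.   ] F [ 0.5  0.1 -1.1] op 0.24 q [-0.33  0.02  2.01  0.    1.12 -0.48]
tip [ 0.51766696 -0.07066943  0.07368992] housing -0.052951683724228565 -0.06297262893146229
travel [-0.0003, -0.0001, -0.0001] dr [0.0002, -0.0009, 0.0008] | rows>= 0.0
stand 594 ((462.3662109375, 314.25958251953125), (92.8886489868164, 90.13461303710938), 72.0582275390625)
travel [-0.0645, 0.004, -0.389] dr [0.0001, -0.001, 0.0008] | rows>= 7.9
```

View pics/n9.png

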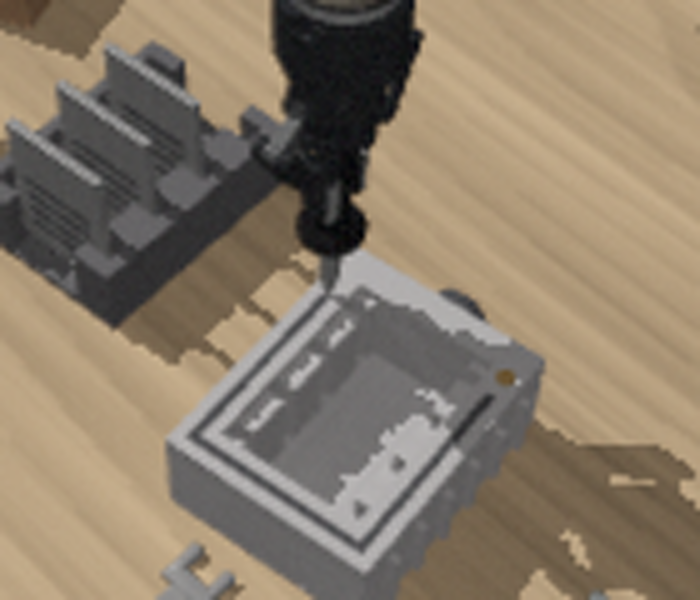

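View pics/os2.png

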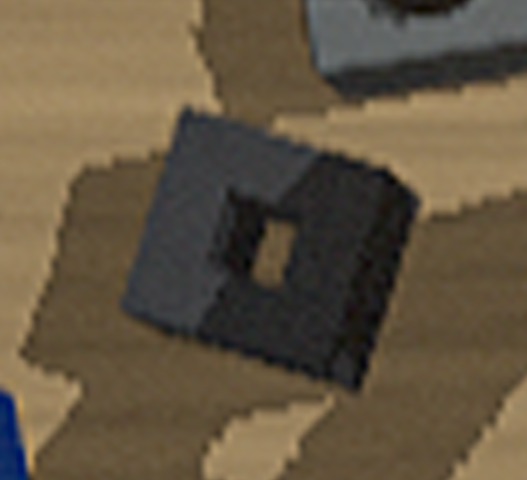

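Request:
play_rows(claw=[255,255,255,255,255,255,255,255,255,255,255,255,255,255,255,255,255,255,255,255], travel=[[-0.002,0,0],[-0.005,0,0],[-0.008,0,0],[-0.012,0,0],[-0.02,0,0],[-0.035,0,0],[-0.055,0,0],[-0.0645,0,-0.01],[-0.0645,0,-0.04],[-0.0645,0.001,-0.08],[-0.0645,0.001,-0.12],[-0.0645,0.002,-0.16],[-0.0645,0.002,-0.2],[-0.0645,0.003,-0.24],[-0.0645,0.003,-0.28],[-0.0645,0.004,-0.315],[-0.0645,0.004,-0.35],[-0.0645,0.004,-0.375],[-0.0645,0.004,-0.389],[-0.0645,0.004,-0.389]], dr=[[0,0,0],[0,0,0],[0,0,0],[0,0,0],[0,0,0],[0,0,0],[0,0,0],[0,0,0],[0,0,0],[0,0,0],[0,0,0],[0,0,0],[0,0,0],[0,0,0],[0,0,0],[0,0,0],[0,0,0],[0,0,0],[0,0,0],[0,0,0]])

```text
time: 54.05
eef_pos: [0.4619, 0.3157, 0.2303]
tcp_rot: [0.46, 0.538, -0.46, 0.537]
contact_force: [0.4, 0.3, -1.0]
opening: 0.239
```

```bash
python3 -c "
from h import *
s,R=st()
plan([.4625,.3144,.1049],np.radians(8.75))
d=shot('scene')
i=d['img'][:,:,::-1][180:330,310:460]; cv2.imwrite('pics/n10.png',cv2.resize(i,None,fx=4,fy=4,interpolation=cv2.INTER_CUBIC))
d=shot('top')
cv2.imwrite('pics/os3.png',ortho(d,.36,.56,.2,.42,.075,2400)); crate(d)
plan([.4625,.3144,.1049],np.radians(8.75))
"
```

```text
t 54.05 pos [0.4619 0.3157 0.2303] yaw 8.91 tilt [-0.001  0.001 -1.   ] F [ 0.4  0.3 -1. ] op 0.239 q [0.42 0.03 1.86 0.   1.24 0.26]
travel [0.1254, 0.0005, 0.0015] dr [0.0028, -0.001, 0.0006] | rows>= 2.5
crate ((523.55615234375, -258.25848388671875), (180.28494262695312, 129.26376342773438), 5.317439556121826)
travel [0.1252, 0.0002, -0.0005] dr [0.0005, -0.0002, 0.0008] | rows>= 2.5
```

View pics/n10.png

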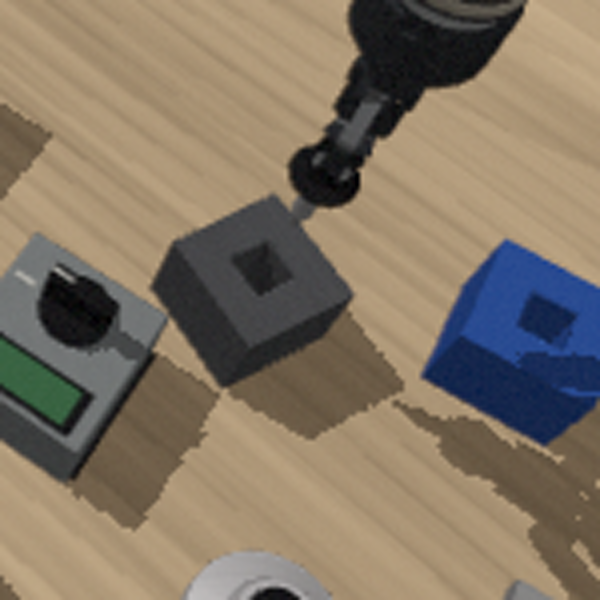

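View pics/os3.png

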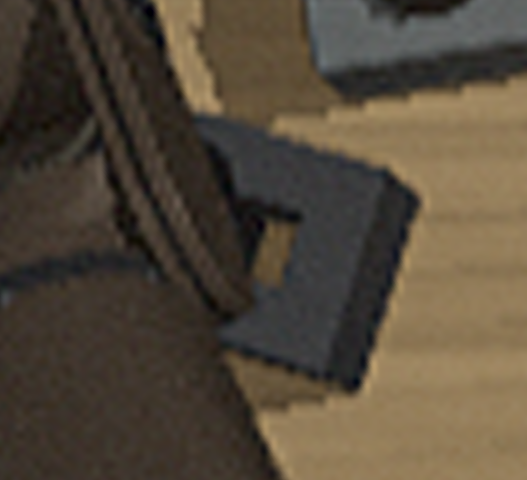

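Request:
play_rows(claw=[255,255,255,255,255,255,255,255,255,255,255,255,255,255,255,255], travel=[[0.01,0,0],[0.025,0,0],[0.04,0,0],[0.05,0,0],[0.06,0,0],[0.07,0,0],[0.08,0,0],[0.09,0,0],[0.1,0,0],[0.108,0,0],[0.115,0,0],[0.12,0,0],[0.1225,0,0],[0.124,0,0],[0.124,0,0],[0.124,0,0]], dr=[[0,0,0],[0,0,0],[0,0,0],[0,0,0],[0,0,0],[0,0,0],[0,0,0],[0,0,0],[0,0,0],[0,0,0],[0,0,0],[0,0,0],[0,0,0],[0,0,0],[0,0,0],[0,0,0]])

```text
time: 55.75
eef_pos: [0.4626, 0.314, 0.1064]
tcp_rot: [0.46, 0.537, -0.46, 0.537]
contact_force: [-0.5, 0.6, -0.7]
opening: 0.236
```

```bash
python3 -c "
from h import *
s,R=st()
plan([.4625,.3144,.1046],np.radians(8.75))
d=shot('scene')
i=d['img'][:,:,::-1][180:330,310:460]; cv2.imwrite('pics/n11.png',cv2.resize(i,None,fx=4,fy=4,interpolation=cv2.INTER_CUBIC))
"
```

```text
t 55.75 pos [0.4626 0.314  0.1064] yaw 8.78 tilt [-0.  0. -1.] F [-0.5  0.6 -0.7] op 0.236 q [0.41 0.17 1.96 0.   1.01 0.26]
travel [0.0018, -0.0001, -0.0004] dr [0.0005, -0.0004, 0.0001] | rows>= 0.0
```

View pics/n11.png

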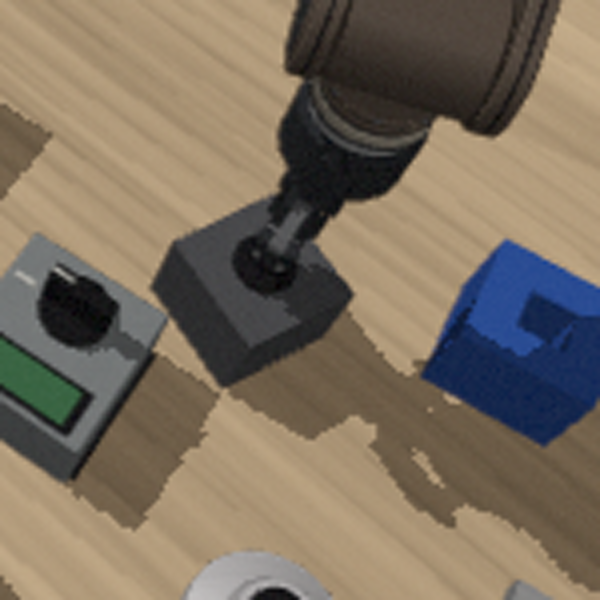

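Seated to within ~2 mm; lower the remainder, open, and rise.

Request:
play_rows(claw=[255,255,255,220,190,150,120,100,100,100,100,100,100,100,100,100,100], travel=[[0.001,0,0],[0.0015,0,0],[0.0015,0,0],[0.0015,0,0],[0.0015,0,0],[0.0015,0,0],[0.0015,0,0],[0.0015,0,0],[0.0015,0,0],[0.0015,0,0],[-0.01,0,0],[-0.03,0,0],[-0.06,0,0],[-0.1,0,0],[-0.14,0,0],[-0.16,0,0],[-0.16,0,0]], dr=[[0,0,0],[0,0,0],[0,0,0],[0,0,0],[0,0,0],[0,0,0],[0,0,0],[0,0,0],[0,0,0],[0,0,0],[0,0,0],[0,0,0],[0,0,0],[0,0,0],[0,0,0],[0,0,0],[0,0,0]])

```text
time: 57.5
eef_pos: [0.4646, 0.3149, 0.2722]
tcp_rot: [0.463, 0.535, -0.457, 0.538]
contact_force: [0.6, -1.1, -0.1]
opening: 0.609
```

```bash
python3 -c "
from h import *
s,R=st()
plan([.5,.1,.28],np.radians(8.75))
d=shot('scene','n12.png')
"
```

```text
t 57.5 pos [0.4646 0.3149 0.2722] yaw 8.79 tilt [ 0.009  0.004 -1.   ] F [ 0.6 -1.1 -0.1] op 0.609 q [0.41 0.   1.82 0.   1.31 0.26]
travel [-0.0084, 0.0022, 0.2177] dr [0.0006, -0.003, -0.0095] | rows>= 4.4
```

View pics/n12.png

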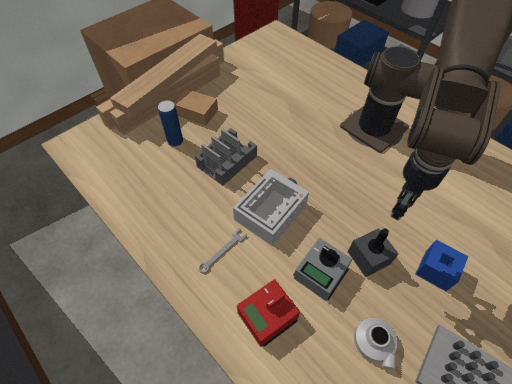

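Pen hangs in the stand at about (373,245). Moving the arm away so the top camera can check everything.

Request:
play_rows(claw=[100,100,100,100,100,100,100,100,100,100], travel=[[-0.008,0,0.03],[-0.008,0,0.06],[-0.008,0.001,0.1],[-0.008,0.002,0.14],[-0.008,0.002,0.18],[-0.008,0.002,0.21],[-0.008,0.002,0.2177],[-0.008,0.002,0.2177],[-0.008,0.002,0.2177],[-0.008,0.002,0.2177]], dr=[[0,-0.003,-0.009],[0,-0.003,-0.009],[0,-0.003,-0.009],[0,-0.003,-0.009],[0,-0.003,-0.009],[0,-0.003,-0.009],[0,-0.003,-0.009],[0,-0.003,-0.009],[0,-0.003,-0.009],[0,-0.003,-0.009]])

```text
time: 58.55
eef_pos: [0.4982, 0.1007, 0.2761]
tcp_rot: [0.458, 0.538, -0.461, 0.536]
contact_force: [0.5, -0.0, -0.7]
opening: 0.61
```

```bash
python3 -c "
from h import *
st()
d=shot('top'); crate(d)
cv2.imwrite('pics/f1.png',cv2.resize(d['img'][60:260,60:440,::-1],(760,400),interpolation=cv2.INTER_CUBIC))
W=pts(d);x,y,z=W[...,0],W[...,1],W[...,2]
def box(m,nm):
    print(nm,m.sum(),cv2.minAreaRect(np.stack([x[m],y[m]],-1).astype(np.float32)*1000) if m.sum()>3 else '',z[m].max() if m.any() else '')
R=lambda a,b,c,e:(x>a)&(x<b)&(y>c)&(y<e)
box(R(.36,.535,.23,.42)&(z>.069)&(z<.079),'stand')
box(R(.4,.54,.25,.4)&(z>.155)&(z<.185),'pentop')
box(R(.4,.54,.25,.4)&(z>.1)&(z<.185),'pen')
box(R(.5,.7,.14,.34)&(z>.098)&(z<.115),'knob')
m=R(.38,.7,-.4,-.15)&(z>.105)&(z<.135)
n,l,s_,c=cv2.connectedComponentsWithStats(m.astype(np.uint8))
for k in range(1,n):
    if (l==k).sum()>20: box(l==k,'plate')
"
```

```text
t 58.55 pos [0.4982 0.1007 0.2761] yaw 8.87 tilt [-0.005 -0.002 -1.   ] F [ 0.5 -0.  -0.7] op 0.61 q [ 0.   -0.12  1.93 -0.    1.34 -0.15]
crate ((523.4219970703125, -258.2626953125), (180.75807189941406, 129.48464965820312), 5.597175598144531)
stand 575 ((477.79742431640625, 308.8573303222656), (91.57144165039062, 122.5855712890625), 72.977294921875) 0.07899575752336863
pentop 34 ((460.7699890136719, 312.47064208984375), (18.472991943359375, 14.570953369140625), 65.77816009521484) 0.17215696704689032
pen 75 ((460.6454772949219, 312.4161071777344), (18.65694236755371, 20.60463523864746), 64.43440246582031) 0.17215696704689032
knob 35 ((579.3618774414062, 255.51220703125), (13.48433780670166, 23.661264419555664), 12.028751373291016) 0.11025114205035513
plate 92 ((589.6748657226562, -251.10159301757812), (9.758901596069336, 82.65143585205078), 5.170477867126465) 0.12713917638533334
plate 88 ((544.289306640625, -254.93499755859375), (9.624725341796875, 83.3503189086914), 3.9887685775756836) 0.1262139001997784
plate 89 ((498.9866943359375, -259.13031005859375), (9.364642143249512, 84.49964904785156), 5.555994510650635) 0.12742543504834036
```

View pics/f1.png

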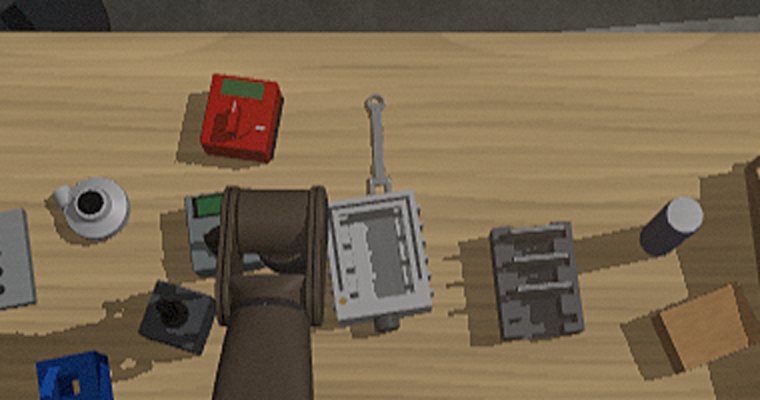

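```bash
python3 -c "
from h import *
print(ctrl.sign_off())"
```

```text
the job is handed in; nothing more can be done
None
```

I finished the task and handed it in at about 58.6 s of robot time; no verdict was given.

- **Plates:** the housing held three plates. All three were lowered into crate slots x = +69, +23 and −23 mm, and the last top view shows them upright with tops at the expected height. The crate did not move.
- **Knob:** I turned it clockwise about 68°. Depth fits put the pointer within about 2° of the index direction. In the very last top view the arm partly hid the knob, so the final check is the scene-camera picture just before, which shows the pointer towards the mark.
- **Seam:** the pen tip followed the whole seam at about 3 cm/s. It hovered about 1.3–1.7 mm above the face rather than pressing on it, inside the 5 mm allowed. The tip's position came from the arm's readings and the pen's dimensions. Close-up pictures at the start, partway along the first side, just past the first corner, at the second corner and at the end agreed with it.
- **Pen:** it is back in the stand by its collar. Its top is within about 2 mm of the stand's centre and at the same height as before.
- **Left alone:** the wrench, spray can, turbocharger and carton look unmoved, and the open gripper touches nothing.

No check failed. My outline fit of the stand in the last view was spoiled by the tester box being included, so the stand's position rests on an earlier clean fit. That put it at (462, 314) mm, the same place before and after the trace.

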